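Rake a lost roller spindle from under the riser and lock the set in its V-notched cradle

TASK

One of the three steel roller spindles has rolled away under the low plywood riser. Draw it out with the pull scraper (do not reach under there with the fingers) and lay the scraper down on the bench; lay that spindle and the other loose one crosswise in the two free V-notches of the cradle, centred on its two rails like the one already there, and swing the red-sleeved wire keeper fully down over all three. Leave the other things on the riser and the bench where they are.

Things in the scene. Friction and masses are not known exactly. Their poses are not given: they have to be found in the camera images.
- cradle: Spindle cradle, fixed: plywood board (128 x 216 mm, 12 mm thick) with two beech rails along its y, centred at x = -44 and +44 mm, 14 mm thick, 200 mm long, tops 44 mm above the bench. Each has three 90-degree V-notches, 28 mm wide, 14 mm deep, at y = -60, 0, +60 mm. Spindles lie along its x across both rails; the one at y = +60 mm is there already. Origin on the bench under its middle; z up.
- notch_1 (a point): Where the middle of a seated spindle lies in the free notch at cradle y = -60 mm, 41 mm above the bench, half-way between the rails; axes as the cradle's (spindle along x, overhanging each rail by 14 mm). Between the rails 74 mm are free, down to the board's top 12 mm above the bench.
- notch_2 (a point): The same for the free middle notch, cradle y = 0.
- keeper (a joint): Angle of the wire keeper (bail) hinged on the cradle: 0 = fully down, bar level over the middle of the spindles; it grows as the bail swings up and outward to the cradle's +x side (stop at 2.0). It starts open at 1.75 to 1.95 rad, and friction (0.06 N m, 1 N at the bar) holds it where it is left. Seated spindles do not touch it; one out of its notch blocks it.
- keeper_grip (a point): Middle of the keeper's red plastic sleeve (12 mm thick, 80 mm long, along the cradle's y) on its 6 mm wire bar. The bar is 60 mm from the hinge axis. At angle a it lies at cradle x = 60 - 60 cos a mm, 57 + 60 sin a mm above the bench.
- keeper_hinge (a point): Point on the keeper's hinge axis (along the cradle's y), at cradle x = +60 mm, y = 0, 57 mm above the bench.
- riser: Low plywood shelf on the bench, fixed: 130 mm deep (x), 240 mm wide (y), closed at both ends and the back (+x), open at the front; 62 mm high inside, 202 mm wide between the ends, board 13 mm thick, top 75 mm above the bench. Origin on the bench under its middle; front edge at x = -65 mm, -x points out of the front to the robot. A cup and a bit block stand on it.
- spindle_lost_mid (a point): Middle of the steel spindle on the bench under the riser, 30 to 55 mm behind the front edge and within about 0.25 rad of parallel to it. Round bar 16 mm thick, 130 mm long, 0.18 kg; x along its axis. It rolls when pushed and soon comes to rest. All three spindles are alike.
- spindle_lost: The same spindle, origin at its middle.
- spindle_loose_mid (a point): Middle of the spindle that lies open on the bench; x along its axis; 16 mm thick, 130 mm long.
- spindle_loose: The same spindle, origin at its middle.
- spindle_stored_mid (a point): Middle of the spindle that already lies in the cradle's notch at y = +60 mm; x along its axis. It must end there, or in another notch.
- spindle_stored: The same spindle, origin at its middle.
- scraper_handle (a point): Middle of the pull scraper's wooden handle, half-way up (13 mm above the bench as it lies flat). Handle 100 x 24 mm, 26 mm high; x points along the tool to its blade, z up. 0.14 kg. A flat steel shank, 22 mm wide, 4 mm thick, runs from the handle to the blade; its underside is 20 mm above the bench as it lies, so a spindle fits under it.
- scraper: The scraper; origin under the middle of the handle, level with its underside; axes as above. To its left a wooden clamp block is fixed on the bench, 76 mm wide and 18 mm high (its clamp 81 mm), along the line from (0.456, -0.025) to (0.590, 0.109) m; the bench between that block, the cradle and the riser is free but for the scraper and the loose spindle.
- scraper_blade (a point): Middle of the lower edge of the scraper's blade, a plate 60 mm wide, 4 mm thick and 24 mm high, bent square down at the end of the shank, 160 mm ahead of the middle of the handle; the edge is level with the handle's underside, so the tool lies on blade and handle.
- screw_cup: White plastic cup of screws on the riser, 86 mm across, 45 mm high; origin under its middle. Leave it.
- bit_block: Wooden block with six bits on the riser, 32 x 90 mm, 52 mm high; origin under its middle. Leave it.
- sanding_block: Wooden sanding block on the bench beyond the cradle, 46 x 70 mm, 24 mm high; origin under its middle. Leave it.

How it is judged:
By the outcome, as a careful person would: the job done as asked, in the order asked, and still so for the second after the job is handed in, with the robot touching nothing.
It also fails if it takes over 72 s, if anything falls off the work surface, if the arm or the gripper's body presses on something with over 40 N, if the wrist force passes 120 N, or if a joint passes its speed limit or range.

ROBOT

A 6-joint arm with a two-finger parallel gripper is mounted at the origin on a cart in front of the work surface, level with it; the furniture and walls round the work are solid. World frame = base frame: x ahead of the robot, y to its left, z up, the work surface at z = 0. Lengths are in m, angles in rad, forces in N, time in s.
With the tool pointing down it reaches from about 0.3 to 0.85 m from the base axis. Payload 5.4 kg.
Tool frame: the origin (TCP) lies at the very end of the fingers, on their centre line; the grasp point (between the pads) lies 19 mm behind it; z points along the fingers, x is the direction in which the jaws open and shut, and the axes are right-handed (so a half turn about z gives the same grasp; the last joint's range is limited). The gripper opens to 85 mm and grips with 20 to 120 N. Pads are 22 mm wide; open, the fingers measure 114 mm over their backs; the gripper's body (76 mm by 85 mm) begins 54 mm behind the grasp point. The pads swing forward as they close: fully open they stand 13 mm farther back than shut.
Start: joints at [0.964, 0.158, 1.597, -0, 1.386, -0.21], TCP at [0.222, 0.53, 0.231] pointing down, gripper open.
Joint ranges: [-2.91, 2.91], [-0.94, 2.29], [0.18, 2.7], [-1.29, 4.43], [0.17, 2.64], [-3, 3]. Speed limits (rad/s): [2.57, 2.57, 3.14, 3.14, 3.14, 3.14].

INTERFACE

Orientations are given as a rotation vector (axis times angle).
In Python, from plant import arm gives the robot as it stands.
- The arm moves only by the tool apply_moves, never from a script. Its argument "steps" is a list of rows, each a list of 2 entries, a list of its own where there are three numbers: the shift along the world's x, y, z in mm, then the turn, a rotation vector about the world's x, y, z in degrees. A call has 1 to 10 rows; each row shifts and turns the commanded pose from where the row before left it; what a row does not reach is not made up. A row lasts 1/10 s, in which the tool goes at most 50 mm and 8.59 degrees, less where a joint would pass 70% of its speed; a pose out of reach is approached as far as the arm can. A call with a gripper value outside its range is refused whole. "gripper" is the gripper's target within -1 to 1 (shut at 1, half-way at 0, fully open at -1), set as the call begins (left out, the last holds). The fingers move at their own pace and stop on an object; "grip_force" is the grip in N (left out, the last holds). Time passes only in rows, so rows that do not move let the fingers close. It gives the time, the measured TCP pose, the force and the opening at its end, in the units of the state.
- arm.observe(): the state, without advancing time (a new reading comes with each control period).
- arm.read_camera(name): name is "scene" or "top"; returns the picture (480x640x3 uint8, red, green, blue); there is no depth.
- arm.camera_model(name): a dict with "K" (3x3 intrinsics, pixels), "xyz" and "attitude" of the camera in the world. Camera axes: x right, y up, looking along -z (the intrinsics and any distortion apply to the point x, -y, -z); pixel columns grow to the right and rows downward; lengths in m; the calibration is good to about 2 mm. A picture is of the moment at which its call begins. camera_model takes no time and is no camera call.
- arm.sign_off(): hands the job in, once; it reports no verdict.
The state is a dict: "time": time; "q": joint angles; "joint_velocities": joint speeds; "effort": joint torques, N m; "position": TCP position; "orientation": TCP orientation; "wrist_force": force on the tool from outside, world axes, zero at the start; "ft_torque": the same for the moment, N m; "finger_gap": finger opening in m.
Only numpy, scipy, OpenCV 4.12 (cv2) and the standard library are available. Lean on these libraries where they do the work, as an engineer would, in place of code of your own. Each camera call takes 0.05 s, during which the arm holds its last target.

## Working session

There is one attempt and no reset: what is moved stays moved. The work goes in short steps, Python scripts to look and compute and a tool call to move; the robot and the scene stay as the last step left them, time stands still between calls to the robot, and variables do not carry over. Pictures are saved under pics/ and viewed, and the job is handed in when it is done.

Besides the shell and the picture viewer there is one more tool, called after "Call:" as name(argument=value, ...) on one line, values as JSON. apply_moves: Moves the arm, as the interface text tells. Its arguments: {"type":"object","properties":{"steps":{"type":"array"},"gripper":{"type":"number"},"grip_force":{"type":"number"}},"required":["steps"]}

```bash
ls; mkdir -p pics; python3 - <<'E'
from plant import arm
import cv2, numpy as np
print(arm.observe())
for n in("scene","top"):
    im=arm.read_camera(n); cv2.imwrite(f"pics/{n}0.png",im[:,:,::-1]); print(n,arm.camera_model(n))
E
```

```text
pics
{'time': 0.0, 'q': array([ 9.63895612e-01,  1.59032459e-01,  1.59827567e+00, -5.74346671e-07,
        1.38619009e+00, -2.10096041e-01]), 'joint_velocities': array([-4.61946317e-05, -4.17701123e-04, -2.79507599e-04,  6.71967674e-04,
       -9.21898012e-04, -7.46158181e-04]), 'effort': array([-3.26844593e-04, -3.95992899e+01, -3.31433415e+01, -1.96184569e-04,
        8.23833514e-03, -4.28548333e-06]), 'position': array([0.22188153, 0.52979964, 0.23030447]), 'orientation': array([ 2.61513074,  1.73962023, -0.0027822 ]), 'wrist_force': array([-0.2694221 ,  0.34854249,  0.76606082]), 'ft_torque': array([-0.0128191 ,  0.03091881,  0.01405499]), 'finger_gap': 0.08532483064522708}
scene {'K': array([[446.02442327,   0.        , 324.52281911],
       [  0.        , 446.02442327, 238.97467725],
       [  0.        ,   0.        ,   1.        ]]), 'xyz': array([0.23621833, 0.35842607, 0.56537275]), 'attitude': array([ 0.33707866, -1.21992935, -2.34492309])}
top {'K': array([[515.01623329,   0.        , 313.04459086],
       [  0.        , 515.01623329, 240.87936791],
       [  0.        ,   0.        ,   1.        ]]), 'xyz': array([ 0.53473612, -0.21460153,  0.94553885]), 'attitude': array([ 0.02584863, -0.04211982, -1.59517819])}
```

View pics/scene0.png

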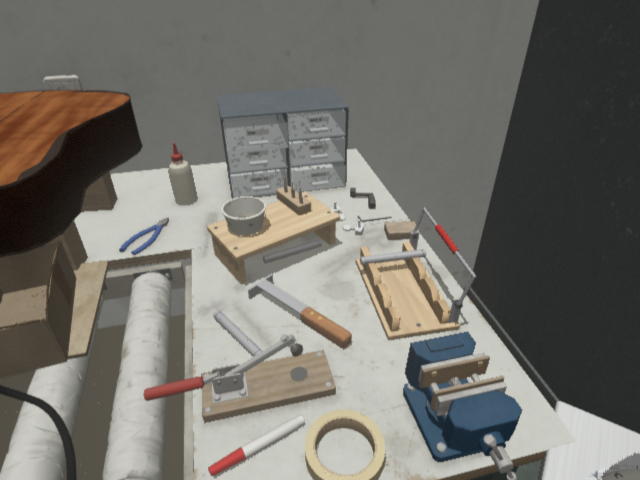

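View pics/top0.png

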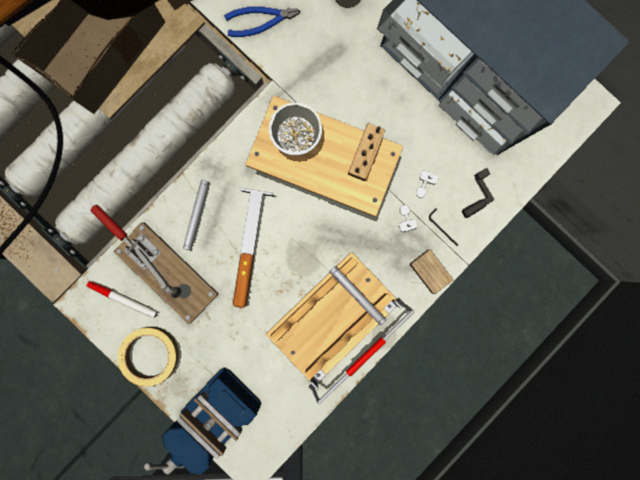

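```bash
cat > h.py <<'E'
import numpy as np, cv2
from scipy.spatial.transform import Rotation as R
from plant import arm
def cam(n):
    m=arm.camera_model(n); return m['K'],np.array(m['xyz']),R.from_rotvec(m['attitude']).as_matrix()
def ray(n,u,v):
    K,c,A=cam(n); d=np.linalg.solve(K,[u,v,1.]); return c,A@np.array([d[0],-d[1],-d[2]])
def pl(n,u,v,z):
    c,d=ray(n,u,v); return c+d*(z-c[2])/d[2]
def proj(n,p):
    K,c,A=cam(n); q=A.T@(np.array(p,float)-c); q=K@np.array([q[0],-q[1],-q[2]]); return q[:2]/q[2]
def tri(a,b):  # pixels in scene, top
    c1,d1=ray('scene',*a);c2,d2=ray('top',*b); d1/=np.linalg.norm(d1);d2/=np.linalg.norm(d2)
    s=np.linalg.lstsq(np.c_[d1,-d2],c2-c1,rcond=None)[0]; p,q=c1+s[0]*d1,c2+s[1]*d2
    return (p+q)/2,np.linalg.norm(p-q)
def crop(n,src,x0,y0,w,h,out):
    im=cv2.imread(src)[y0:y0+h,x0:x0+w]; k=min(800/w,600/h); im=cv2.resize(im,None,fx=k,fy=k,interpolation=cv2.INTER_CUBIC)
    for x in range((x0+19)//20*20,x0+w,20): cv2.putText(im,str(x),(int((x-x0)*k),10),0,.35,(255,0,255),1); cv2.line(im,(int((x-x0+.5)*k),12),(int((x-x0+.5)*k),18),(255,0,255),1)
    for y in range((y0+19)//20*20,y0+h,20): cv2.putText(im,str(y),(0,int((y-y0)*k)+4),0,.35,(255,0,255),1); cv2.line(im,(24,int((y-y0+.5)*k)),(30,int((y-y0+.5)*k)),(255,0,255),1)
    cv2.imwrite(out,im)
E
python3 - <<'E'
from h import *
crop('top','pics/top0.png',170,90,240,180,'pics/c1.png')
crop('top','pics/top0.png',170,230,260,180,'pics/c2.png')
crop('scene','pics/scene0.png',200,180,160,120,'pics/c3.png')
crop('scene','pics/scene0.png',200,190,280,210,'pics/c4.png')
E
```

```text
(no output)
```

View pics/c1.png

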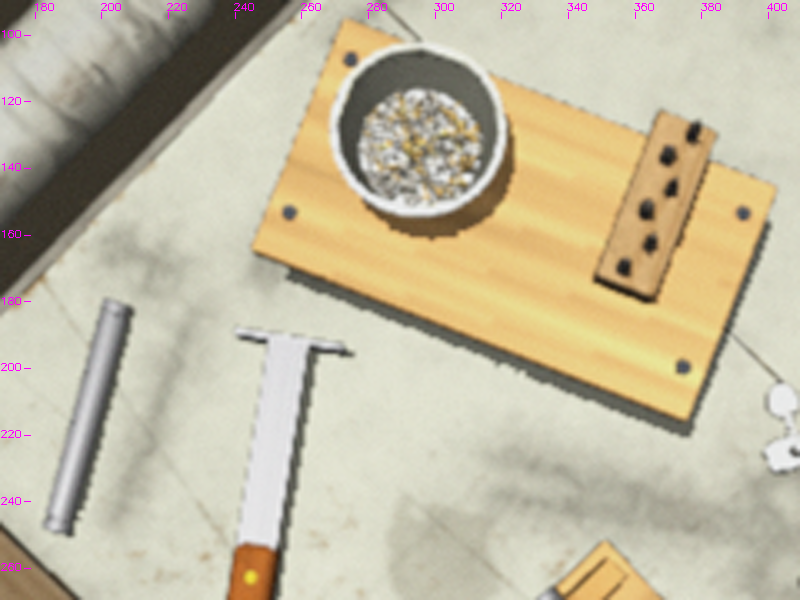

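View pics/c2.png

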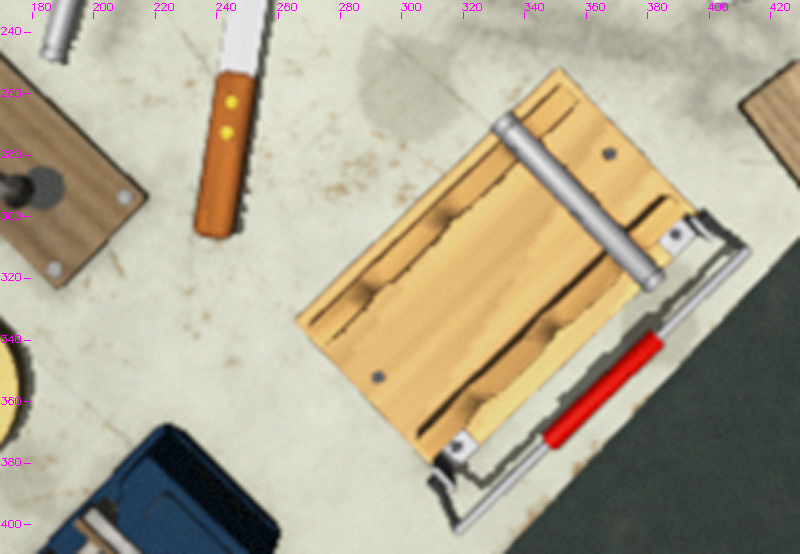

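View pics/c3.png

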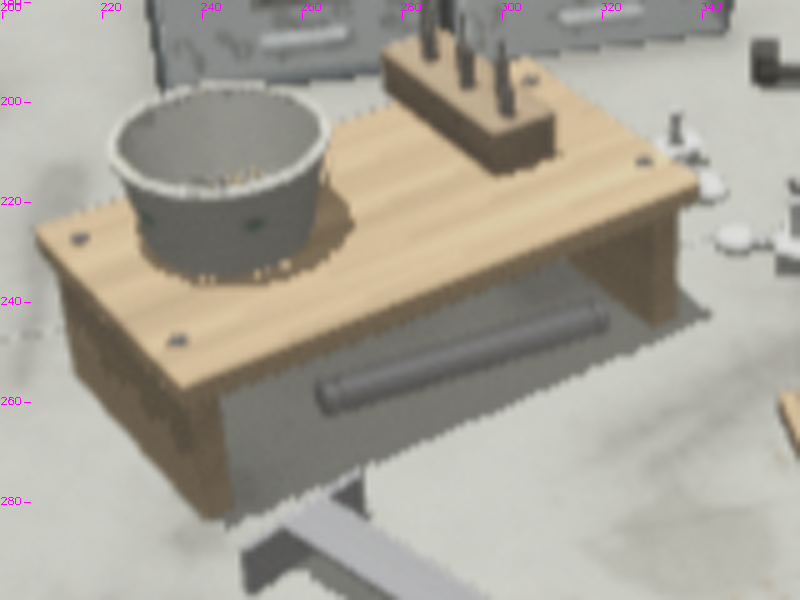

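View pics/c4.png

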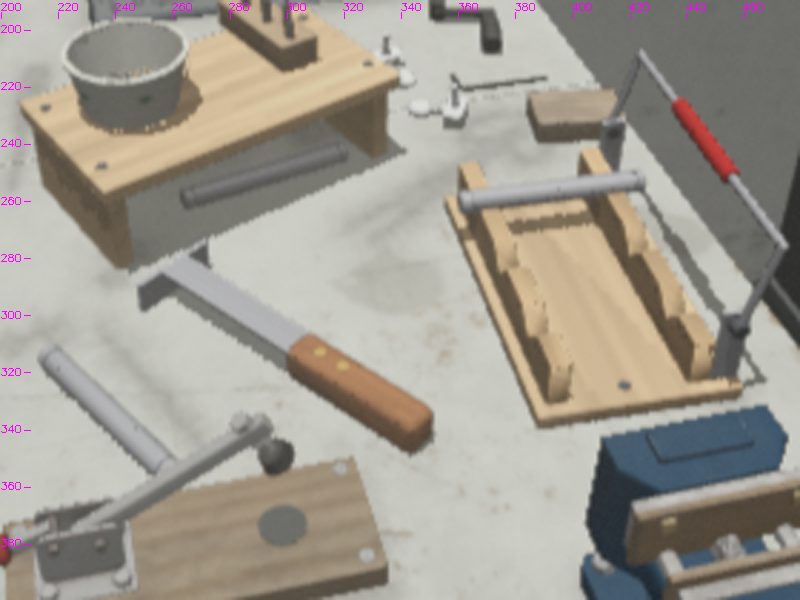

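```bash
cat > m.py <<'E'
from h import *
np.set_printoptions(precision=4,suppress=True)
def c1(x,y): return 170+x/3.3333-.5, 90+y/3.3333-.5
def c2(x,y): return 170+x/3.0769-.5, 230+y/3.0769-.5
def c3(x,y): return 200+x/5-.5, 180+y/5-.5
def c4(x,y): return 200+x/2.857-.5, 190+y/2.857-.5
def seg(a,b,nm):
    m=(a+b)/2;d=b-a; print(nm,m,'len',np.linalg.norm(d),'ang',np.degrees(np.arctan2(d[1],d[0]))); return m,d
E
python3 - <<'E'
from m import *
L=[pl('top',*c1(*p),8) for p in ()]
a,b=pl('top',*c1(60,525),.008),pl('top',*c1(117,302),.008); seg(a,b,'loose')
a,b=pl('scene',*c3(320,394),.008),pl('scene',*c3(606,316),.008); seg(a,b,'lost')
rc=[pl('top',*c1(*p),.075) for p in((253,250),(690,420),(777,185),(345,18))]
for i in range(4): seg(rc[i],rc[(i+1)%4],'riser')
print('ris mid',sum(rc)/4)
# check riser in scene
rs=[pl('scene',*c3(*p),.075) for p in((36,232),(183,388),(698,183))]
seg(rs[1],rs[2],'riser front s');print(rs)
# scraper
im=cv2.imread('pics/top0.png');hsv=cv2.cvtColor(im,cv2.COLOR_BGR2HSV)
m=((hsv[...,0]<16)&(hsv[...,1]>150)&(hsv[...,2]>60)).astype('u1')
m[:230]=0;m[320:]=0;m[:,:220]=0;m[:,265:]=0
c=max(cv2.findContours(m,0,2)[0],key=cv2.contourArea);r=cv2.minAreaRect(c);print(r);print('handle',pl('top',*r[0],.026));bp=cv2.boxPoints(r);
w=[pl('top',*p,.026) for p in bp]
for i in range(2): seg(w[i],w[(i+1)%4],'h')
a,b=pl('top',*c1(237,332),.024),pl('top',*c1(350,351),.024);bm,_=seg(a,b,'blade')
h=pl('top',*r[0],.026); seg(h,bm,'handle-blade')
# red sleeve
m=(((hsv[...,0]<8)|(hsv[...,0]>172))&(hsv[...,1]>170)).astype('u1');m[:,:330]=0
c=max(cv2.findContours(m,0,2)[0],key=cv2.contourArea);rt=cv2.minAreaRect(c);print(rt)
im=cv2.imread('pics/scene0.png');hsv=cv2.cvtColor(im,cv2.COLOR_BGR2HSV)
m=(((hsv[...,0]<8)|(hsv[...,0]>172))&(hsv[...,1]>150)).astype('u1');m[:,:400]=0;m[300:]=0
c=max(cv2.findContours(m,0,2)[0],key=cv2.contourArea);rs=cv2.minAreaRect(c);print(rs)
print('sleeve',tri(rs[0],rt[0]))
# cradle: board corners z=.012 in top (left, top), rails
for p in((297,322),(560,68)): print('board',pl('top',*c2(*p),.012))
seg(pl('top',*c2(297,322),.012),pl('top',*c2(560,68),.012),'board left edge')
seg(pl('top',*c2(435,462),.012),pl('top',*c2(297,322),.012),'board end')
seg(pl('top',*c2(502,121),.041),pl('top',*c2(655,281),.041),'stored')
seg(pl('scene',*c4(464,200),.041),pl('scene',*c4(641,181),.041),'stored s')
print(tri(c4(464,200),c2(502,121)),tri(c4(641,181),c2(655,281)))
print('loose tri top end',tri(c4(47,358),c1(117,302)))
print('handle far end tri')
E
```

```text
loose [ 0.6303 -0.0129  0.008 ] len 0.12593900239406916 ang -15.157631914590496
lost [ 0.6803 -0.2541  0.008 ] len 0.12921752726369196 ang -123.89337948927998
riser [ 0.6588 -0.2226  0.075 ] len 0.23909384627202146 ang -112.71264152103862
riser [ 0.6725 -0.357   0.075 ] len 0.1290815817221467 ang -21.968920202512997
riser [ 0.7781 -0.2714  0.075 ] len 0.2376907406921698 ang 67.35475126032597
riser [ 0.7644 -0.137   0.075 ] len 0.12879141709460165 ang 157.40845809545834
ris mid [ 0.7185 -0.247   0.075 ]
riser front s [ 0.6576 -0.2194  0.075 ] len 0.23589822259831877 ang -112.8560058021126
[array([ 0.8209, -0.1601,  0.075 ]), array([ 0.7034, -0.1107,  0.075 ]), array([ 0.6118, -0.3281,  0.075 ])]
((242.80174255371094, 279.9690246582031), (12.62802791595459, 53.229148864746094), 8.880659103393555)
handle [ 0.5078 -0.0979  0.026 ]
h [ 0.5099 -0.0869  0.026 ] len 0.09438449407964435 ang -9.955102887057524
h [ 0.5544 -0.1061  0.026 ] len 0.022508260986996154 ang -100.29769492017232
blade [ 0.6648 -0.1271  0.024 ] len 0.06174135003091354 ang -100.94387924299113
handle-blade [ 0.5863 -0.1125
[... 288 characters left out ...]
1,  0.1173]), np.float64(0.00039648182629797873))
board [ 0.4091 -0.136   0.012 ]
board [ 0.5537 -0.294   0.012 ]
board left edge [ 0.4814 -0.215   0.012 ] len 0.21420125417229804 ang -47.52668651276567
board end [ 0.3675 -0.1753  0.012 ] len 0.11443830025802959 ang 43.41067632511833
stored [ 0.4773 -0.2999  0.041 ] len 0.12564732212273164 ang -137.70644057569166
stored s [ 0.476  -0.3022  0.041 ] len 0.12479520673290195 ang -139.28159640571963
(array([ 0.5228, -0.2579,  0.0435]), np.float64(0.002102839480073692)) (array([ 0.4298, -0.3426,  0.0407]), np.float64(0.0021750094336950303))
loose tri top end (array([ 0.6912, -0.0292,  0.0056]), np.float64(0.0007519955725108005))
handle far end tri
```

```bash
cat > ov.py <<'E'
from m import *
def overlay(n,src,P,x0,y0,w,h,out):
    im=cv2.imread(src)[y0:y0+h,x0:x0+w]; k=min(800/w,600/h); im=cv2.resize(im,None,fx=k,fy=k,interpolation=cv2.INTER_CUBIC)
    for p in P:
        u=proj(n,p); cv2.circle(im,(int((u[0]-x0+.5)*k),int((u[1]-y0+.5)*k)),3,(255,0,255),1)
    cv2.imwrite(out,im)
E
python3 - <<'E'
from ov import *
o=np.array([.4342,-.2582]);t=np.radians(-137.55);X=np.array([np.cos(t),np.sin(t)]);Y=np.array([-X[1],X[0]])
W=lambda x,y,z:np.r_[o+X*x/1e3+Y*y/1e3,z/1e3]
P=[W(x,y,12) for x in(-64,64) for y in(-108,108)]
P+=[W(x,y,44) for x in(-51,-37,37,51) for y in(-100,-74,-46,-14,14,46,74,100)]
P+=[W(x,60,41) for x in (-65,65)]
a=1.85;P+=[W(60-60*np.cos(a),y,57+60*np.sin(a)) for y in(-40,0,40)]+[W(60,y,57) for y in(-100,100)]
overlay('top','pics/top0.png',P,250,230,180,180,'pics/o1.png')
overlay('scene','pics/scene0.png',P,345,200,140,140,'pics/o2.png')
print(W(0,0,0),W(0,60,41)); d=pl('top',365.1,356.6,.115)[:2]-o; print(d@X,d@Y,d@X)
E
```

```text
[ 0.4342 -0.2582  0.    ] [ 0.4747 -0.3025  0.041 ]
0.06744206782354181 -0.0019340779456096906 0.06744206782354181
```

View pics/o1.png

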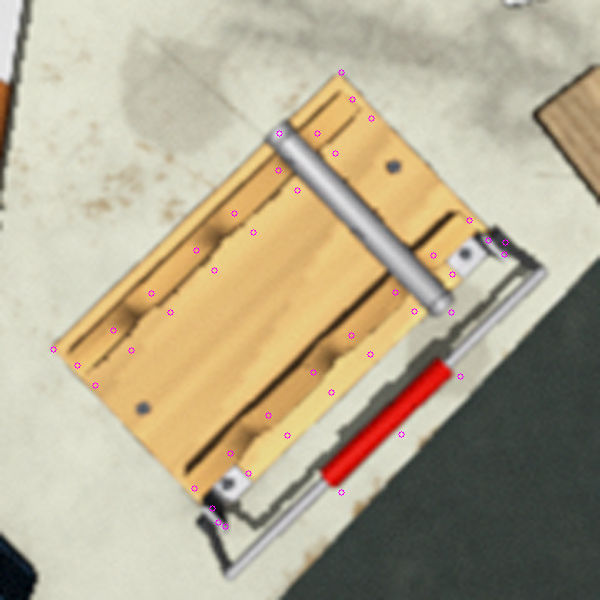

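View pics/o2.png

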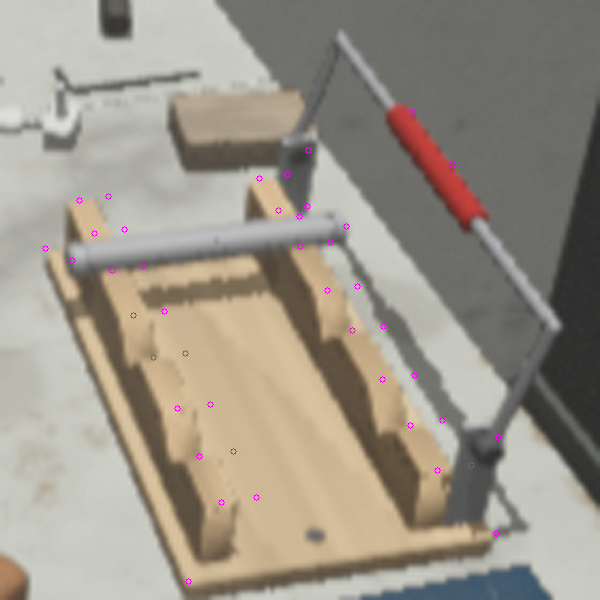

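```bash
python3 - <<'E'
from h import *
crop('top','pics/top0.png',255,240,100,75,'pics/d1.png')
crop('top','pics/top0.png',255,315,100,75,'pics/d1b.png')
crop('scene','pics/scene0.png',350,230,140,105,'pics/d2.png')
E
```

```text
(no output)
```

View pics/d1.png

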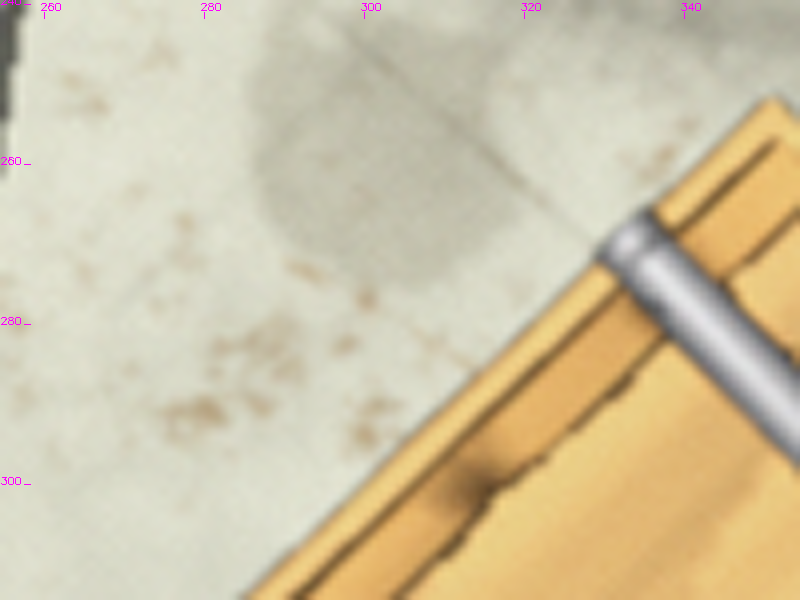

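View pics/d1b.png

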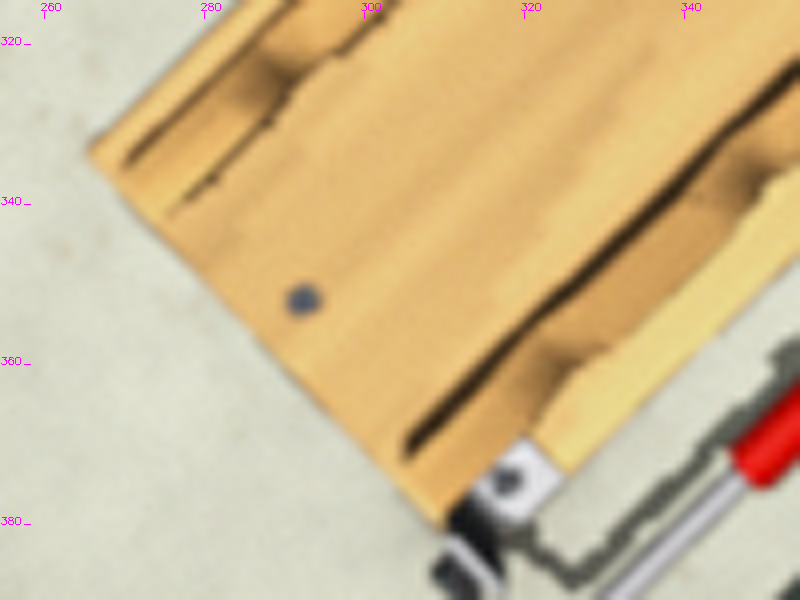

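View pics/d2.png

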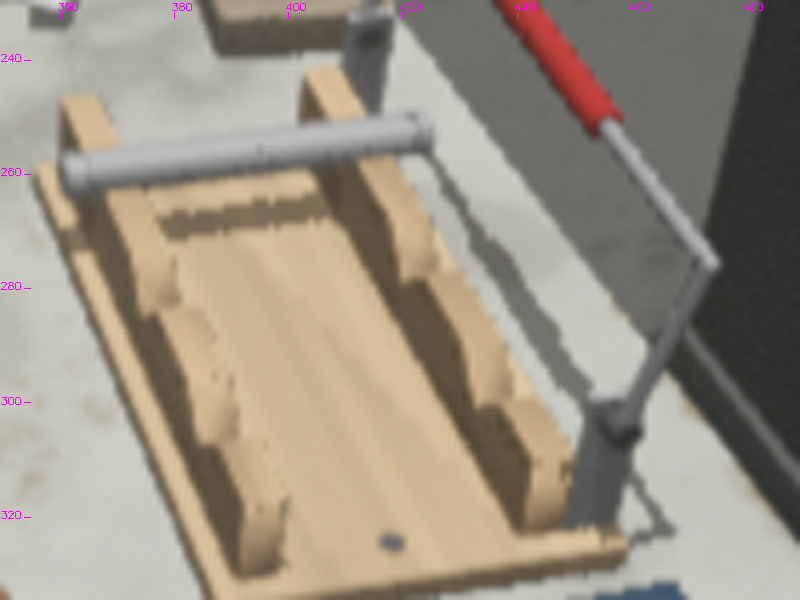

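```bash
python3 - <<'E'
from m import *
o=np.array([.4342,-.2582]);t=np.radians(-137.55);X=np.array([np.cos(t),np.sin(t)]);Y=np.array([-X[1],X[0]])
C=lambda p:np.r_[(p[:2]-o)@X,(p[:2]-o)@Y,p[2]]*1e3
d1=lambda x,y:(255+x/8-.5,240+y/8-.5)
d1b=lambda x,y:(255+x/8-.5,315+y/8-.5)
d2=lambda x,y:(350+x/5.714-.5,230+y/5.714-.5)
print('nadir',proj('top',[.5347,-.2146,0]))
for n,p,z in [('L rail outer-',d1b(127,160),.044),('L rail outer+',d1(775,140),.044),('L rail inner-',d1b(170,213),.044),('Rrail inner-',d1b(408,450),.044),('Rrail inner-?',d1b(408,450),.012),('board -x-y',d1b(90,152),.012),('board +x-y',d1b(440,530),.012),('board -x+y',d1(772,97),.012),('spind end',d1(612,250),.041),('notch m',d1(490,490),.03),('notch R-1',d1b(560,370),.03),('notch R0',d1b(750,180),.03),('board line',d1(245,600),.012)]:
    print(n,C(pl('top',*p,z)))
for n,p,z in [('L rail outer-',d2(237,520),.044),('L inner-',d2(287,503),.044),('Lrail outer+',d2(62,100),.044),('inner+',d2(100,95),.044),('R outer-',d2(570,460),.044),('R inner-',d2(530,480),.044),('R inner+',d2(305,72),.044),('R outer+',d2(340,68),.044),('board -x-y',d2(212,590),.012),('board -x+y',d2(35,178),.012),('board +x-y',d2(627,545),.012),('spl',d2(65,172),.041),('spr',d2(430,135),.041)]:
    print('S',n,C(pl('scene',*p,z)))
E
```

```text
nadir [307.9984 263.1871]
L rail outer- [-59.629  -97.1914  44.    ]
L rail outer+ [-58.7467  97.9128  44.    ]
L rail inner- [-44.8926 -98.3663  44.    ]
Rrail inner- [ 27.7193 -96.483   44.    ]
Rrail inner-? [  32.3808 -101.1743   12.    ]
board -x-y [ -65.13   -106.6592   12.    ]
board +x-y [  50.1689 -108.3123   12.    ]
board -x+y [-64.6303 106.4087  12.    ]
spind end [-66.0604  55.5647  41.    ]
notch m [-46.1538  -0.4788  30.    ]
notch R-1 [ 40.4255 -62.3667  30.    ]
notch R0 [39.6257 -3.3302 30.    ]
board line [-65.525  -58.0646  12.    ]
S L rail outer- [ -61.8557 -106.2024   44.    ]
S L inner- [ -45.7621 -102.6666   44.    ]
S Lrail outer+ [-56.8937  98.6389  44.    ]
S inner+ [-43.1382  98.8436  44.    ]
S R outer- [  40.5942 -102.5947   44.    ]
S R inner- [  25.8451 -107.9166   44.    ]
S R inner+ [31.5586 97.6624 44.    ]
S R outer+ [44.518  97.5001 44.    ]
S board -x-y [ -65.2085 -102.0226   12.    ]
S board -x+y [-65.5814  97.4357  12.    ]
S board +x-y [  61.022  -109.5936   12.    ]
S spl [-65.5736  62.6422  41.    ]
S spr [62.5657 57.5783 41.    ]
```

```bash
python3 - <<'E'
from m import *
o=np.array([.4342,-.2582]);t=np.radians(-137.55);X=np.array([np.cos(t),np.sin(t)]);Y=np.array([-X[1],X[0]])
C=lambda p:np.r_[(p[:2]-o)@X,(p[:2]-o)@Y,p[2]]*1e3
d1b=lambda x,y:(255+x/8-.5,315+y/8-.5)
for p in((572,472),(800,255)): print('R edge',C(pl('top',*d1b(*p),.012)))
for p in((315,525),(800,60)): print('Rrail left dark, right side',C(pl('top',*d1b(*p),.044)))
for p in((690,290),(540,350+80)): print('R rail right edge',C(pl('top',*d1b(*p),.044)))
im=cv2.imread('pics/top0.png').astype(float)
# profile perpendicular to rails at cradle y=-30, z 12
for y in(-30,30):
  s=''
  for x in range(-76,80,2):
    p=np.r_[o+X*x/1e3+Y*y/1e3,.044]; u=proj('top',p)
    v=cv2.getRectSubPix(im.astype('f4'),(1,1),(float(u[0]),float(u[1])))[0,0]; s+=f'{x}:{int(v[0])},{int(v[2])} '
  print(s)
E
```

```text
R edge [ 61.4592 -78.09    12.    ]
R edge [62.2984 -7.6414 12.    ]
Rrail left dark, right side [  25.3334 -122.0932   44.    ]
Rrail left dark, right side [26.3504 23.1432 44.    ]
R rail right edge [ 45.433  -28.6071  44.    ]
R rail right edge [ 44.493  -72.9284  44.    ]
-76:205,223 -74:205,222 -72:206,222 -70:205,221 -68:179,204 -66:124,207 -64:127,231 -62:120,224 -60:80,167 -58:77,171 -56:109,228 -54:110,232 -52:106,229 -50:101,225 -48:101,221 -46:85,193 -44:70,153 -42:106,211 -40:124,233 -38:130,234 -36:130,233 -34:130,233 -32:126,233 -30:120,231 -28:120,229 -26:119,228 -24:118,228 -22:119,228 -20:121,229 -18:122,229 -16:119,228 -14:117,226 -12:114,222 -10:114,222 -8:117,227 -6:119,229 -4:122,231 -2:124,232 0:121,230 2:117,226 4:113,223 6:113,221 8:111,220 10:113,223 12:123,230 14:132,233 16:134,234 18:130,233 20:129,234 22:127,235 24:106,210 26:53,117 28:27,70 30:66,159 32:89,204 34:93,209 36:93,211 38:93,210 40:90,204 42:87,197 44:112,208 46:135,230 48:137,233 50:138,233 52:140,233 54:139,231 56:148,213 58:183,206 60:200,216 62:202,218 64:201,219 66:202,219 68:203,220 70:18
[... 207 characters left out ...]
224 -48:103,225 -46:94,205 -44:76,162 -42:114,217 -40:130,234 -38:132,233 -36:132,233 -34:130,234 -32:127,233 -30:123,232 -28:120,228 -26:118,226 -24:116,225 -22:115,225 -20:117,226 -18:118,226 -16:116,224 -14:113,220 -12:110,216 -10:109,215 -8:112,222 -6:118,228 -4:126,232 -2:129,234 0:127,233 2:123,233 4:121,232 6:122,232 8:123,232 10:123,232 12:125,233 14:128,234 16:130,233 18:126,233 20:124,232 22:121,231 24:105,210 26:56,124 28:28,63 30:67,160 32:96,215 34:99,218 36:96,213 38:90,207 40:88,202 42:90,197 44:108,210 46:126,231 48:127,234 50:128,233 52:133,234 54:139,233 56:154,222 58:189,215 60:193,210 62:184,204 64:176,196 66:165,187 68:120,138 70:77,89 72:72,83 74:66,82 76:38,90 78:5,146
```

```bash
python3 - <<'E'
from m import *
o=np.array([.4342,-.2582]);t=np.radians(-137.55);X=np.array([np.cos(t),np.sin(t)]);Y=np.array([-X[1],X[0]])
C=lambda p:np.r_[(p[:2]-o)@X,(p[:2]-o)@Y,p[2]]*1e3
d1b=lambda x,y:(255+x/8-.5,315+y/8-.5)
d2=lambda x,y:(350+x/5.714-.5,230+y/5.714-.5)
def T(n,a,b):
    p,e=tri(a,b);print(n,C(p),e*1e3)
d1=lambda x,y:(255+x/8-.5,240+y/8-.5)
T('hinge-',d2(622,428),d1b(447,573))
T('bar corner-',d2(712,263),c2(458,530))
T('L outer+',d2(62,100),d1(775,140))
T('L outer-',d2(237,520),d1b(127,165))
T('L inner-',d2(287,503),d1b(170,213))
T('R notch0',d2(490,400),d1b(740,190))
crop('top','pics/top0.png',300,330,60,45,'pics/e1.png')
crop('top','pics/top0.png',340,240,80,60,'pics/e2.png')
E
```

```text
hinge- [  51.0308 -106.7613   58.4887] 2.0326473745351143
bar corner- [  67.6148 -105.4949  115.9071] 2.0098988179444124
L outer+ [-58.0319  97.6338  44.9053] 1.5795400265213828
L outer- [-58.6041 -99.0407  36.2242] 0.29649793627910725
L inner- [-44.3819 -99.029   40.1611] 0.5495077884169585
R notch0 [ 54.8264 -11.7153 -17.4143] 16.448726405333773
```

View pics/e2.png

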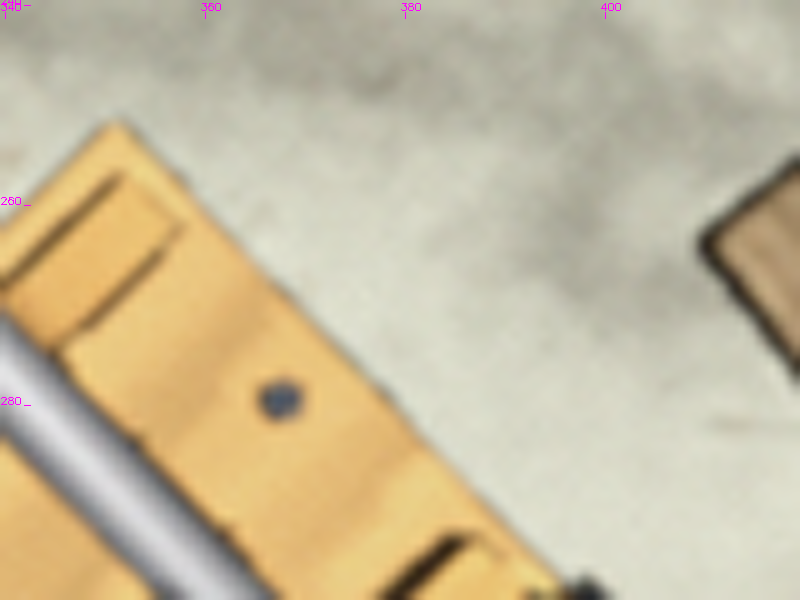

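View pics/e1.png

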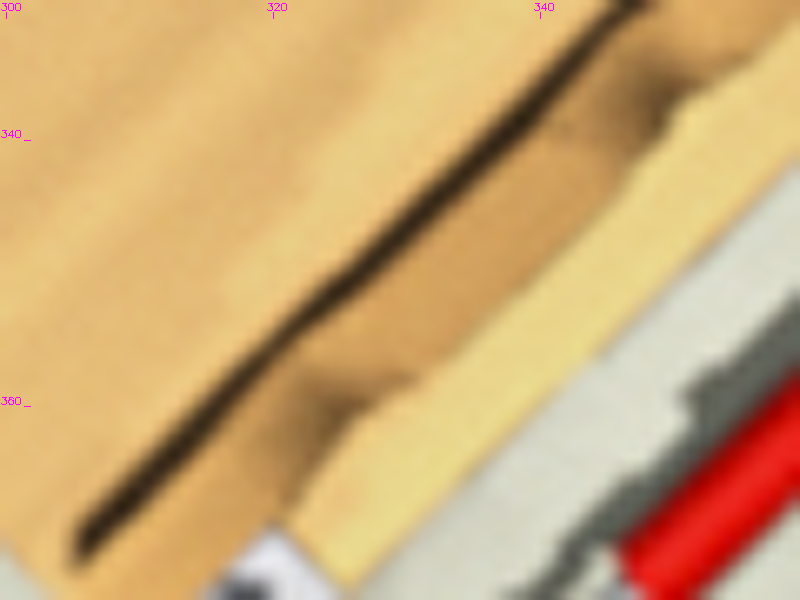

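```bash
python3 - <<'E'
from m import *
s=arm.observe(); M=R.from_rotvec(s['orientation']).as_matrix(); print(M); print('jaw ang',np.degrees(np.arctan2(M[1,0],M[0,0])))
print('knob',pl('top',182,291,.07),'lever tip',pl('top',100,215,.07), 'vise top',pl('top',225,372,.1))
o=np.array([.4342,-.2582])
# handle from scene
im=cv2.imread('pics/scene0.png');hsv=cv2.cvtColor(im,cv2.COLOR_BGR2HSV)
m=((hsv[...,0]<18)&(hsv[...,1]>130)).astype('u1');m[:300]=0;m[360:]=0;m[:,:290]=0;m[:,360:]=0
c=max(cv2.findContours(m,0,2)[0],key=cv2.contourArea);print(cv2.boundingRect(c))
# handle butt end / front end top corners: triangulate front-end left corner
print('front-top corners tri',tri(c4(303,334),c1(236,545)),tri(c4(434,408),c2(241,232)))
print(tri(c4(141,290),c1(237,332)))
E
```

```text
[[ 0.3865  0.9223 -0.001 ]
 [ 0.9223 -0.3865 -0.0015]
 [-0.0017 -0.0004 -1.    ]]
jaw ang 67.26389674465281
knob [ 0.493  -0.0005  0.07  ] lever tip [0.6252 0.1366 0.07  ] vise top [ 0.3617 -0.0756  0.1   ]Traceback (most recent call last):
  File "<stdin>", line 8, in <module>
ValueError: max() iterable argument is empty
```

```bash
python3 - <<'E'
from m import *
for a,b in ((c4(303,334),c1(274,543)),(c4(433,408),c2(237,233)),(c4(141,290),c1(237,332)),(c4(208,243),c1(351,352)),(c4(47,358),c1(117,302)),(c4(155,468),c1(60,525))): print(*tri(a,b))
E
```

```text
[ 0.5569 -0.114   0.022 ] 0.0009225971991875935
[ 0.462  -0.1031  0.0193] 0.0008254868228430469
[ 0.6707 -0.0967  0.0192] 0.001579582208776696
[ 0.6599 -0.1571  0.0195] 0.002101915178824798
[ 0.6912 -0.0292  0.0056] 0.0007519955725108005
[0.5731 0.0057 0.0099] 0.008768116458557285
```

Call:
apply_moves(steps=[[[14.3,-31.4,0],[0,0,0.6]],[[14.3,-31.4,0],[0,0,0.6]],[[14.3,-31.4,0],[0,0,0.6]],[[14.3,-31.4,0],[0,0,0.6]],[[14.3,-31.4,0],[0,0,0.6]],[[14.3,-31.4,0],[0,0,0.6]],[[14.3,-31.4,0],[0,0,0.6]],[[14.3,-31.4,0],[0,0,0.6]],[[14.3,-31.4,0],[0,0,0.6]],[[14.3,-31.4,0],[0,0,0.6]]], gripper=-0.2, grip_force=60)

```text
time: 1.1
position: [0.3653, 0.2149, 0.231]
orientation: [-2.52, -1.875, 0.001]
wrist_force: [0.1, -0.9, 0.2]
finger_gap: 0.0514
```

Call:
apply_moves(steps=[[[14.3,-31.4,0],[0,0,0.6]],[[14.3,-31.4,0],[0,0,0.6]],[[14.3,-31.4,0],[0,0,0.6]],[[14.3,-31.4,0],[0,0,0.6]],[[14.3,-31.4,0],[0,0,0.6]],[[14.3,-31.4,0],[0,0,0.6]],[[14.3,-31.4,0],[0,0,0.6]],[[14.3,-31.4,0],[0,0,0.6]],[[14.3,-31.4,0],[0,0,0.6]],[[14.3,-31.4,0],[0,0,0.6]]])

```text
time: 2.1
position: [0.5084, -0.099, 0.2308]
orientation: [-2.419, -2.004, 0.0]
wrist_force: [-0.8, 0.5, 0.2]
finger_gap: 0.051
```

Call:
apply_moves(steps=[[[0,0,-40],[0,0,0]],[[0,0,-40],[0,0,0]],[[0,0,-40],[0,0,0]],[[0,0,-10],[0,0,0]],[[0,0,0],[0,0,0]]])

```text
time: 2.6
position: [0.5068, -0.0971, 0.0998]
orientation: [-2.417, -2.001, 0.003]
wrist_force: [0.1, 0.5, -0.3]
finger_gap: 0.0511
```

```bash
python3 - <<'E'
from m import *
s=arm.observe(); print(s['position']); M=R.from_rotvec(s['orientation']).as_matrix();print(np.degrees(np.arctan2(M[1,0],M[0,0])),M[:,2])
im=arm.read_camera('scene');cv2.imwrite('pics/s1.png',im[:,:,::-1]);crop('scene','pics/s1.png',200,180,280,210,'pics/s1c.png')
print(proj('scene',s['position']))
E
```

```text
[ 0.5068 -0.0971  0.0998]
79.26302903613322 [-0.0039  0.0018 -1.    ]
[325.5474 288.0583]
```

View pics/s1c.png

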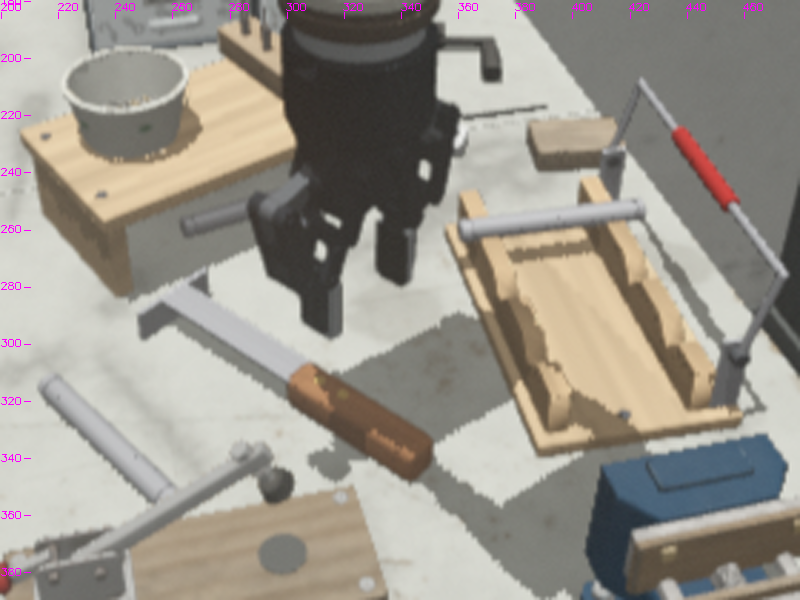

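Call:
apply_moves(steps=[[[0,0,-25],[0,0,0]],[[0,0,-25],[0,0,0]],[[0,0,-20],[0,0,0]],[[0,0,-15],[0,0,0]],[[0,0,-10],[0,0,0]],[[0,0,0],[0,0,0]]])

```text
time: 3.25
position: [0.5089, -0.0979, 0.0069]
orientation: [2.419, 2.004, 0.001]
wrist_force: [0.3, 0.0, 0.3]
finger_gap: 0.0513
```

Call:
apply_moves(steps=[[[0,0,0],[0,0,0]],[[0,0,0],[0,0,0]],[[0,0,0],[0,0,0]],[[0,0,0],[0,0,0]],[[0,0,0],[0,0,0]],[[0,0,0],[0,0,0]]], gripper=1, grip_force=60)

```text
time: 3.85
position: [0.5098, -0.0983, 0.0081]
orientation: [2.417, 2.002, 0.002]
wrist_force: [-1.3, 0.4, 6.0]
finger_gap: 0.0227
```

Call:
apply_moves(steps=[[[0,0,6],[0,0,0]],[[0,0,10],[0,0,0]],[[0,0,10],[0,0,0]],[[-6,-3,0],[0,0,-4]],[[-6,-3,0],[0,0,-4]],[[-7,-4,0],[0,0,-4]],[[-7,-4,0],[0,0,-4]],[[-7,-4,0],[0,0,-4]],[[0,0,0],[0,0,-3.6]],[[0,0,0],[0,0,0]]])

```text
time: 4.85
position: [0.4753, -0.1159, 0.033]
orientation: [2.778, 1.466, 0.001]
wrist_force: [0.4, -0.1, -0.8]
finger_gap: 0.0227
```

```bash
python3 - <<'E'
from m import *
s=arm.observe(); print(s['position']); M=R.from_rotvec(s['orientation']).as_matrix();print(np.degrees(np.arctan2(M[1,0],M[0,0])),M[:,2],s['finger_gap'])
for n in('scene','top'):
    im=arm.read_camera(n);cv2.imwrite(f'pics/{n}2.png',im[:,:,::-1])
crop('scene','pics/scene2.png',200,180,200,150,'pics/s2c.png')
crop('top','pics/top2.png',180,130,200,150,'pics/t2c.png')
E
```

```text
[ 0.4753 -0.1159  0.033 ]
55.633728365890796 [ 0.0007 -0.0003 -1.    ] 0.02267754308701746
```

View pics/s2c.png

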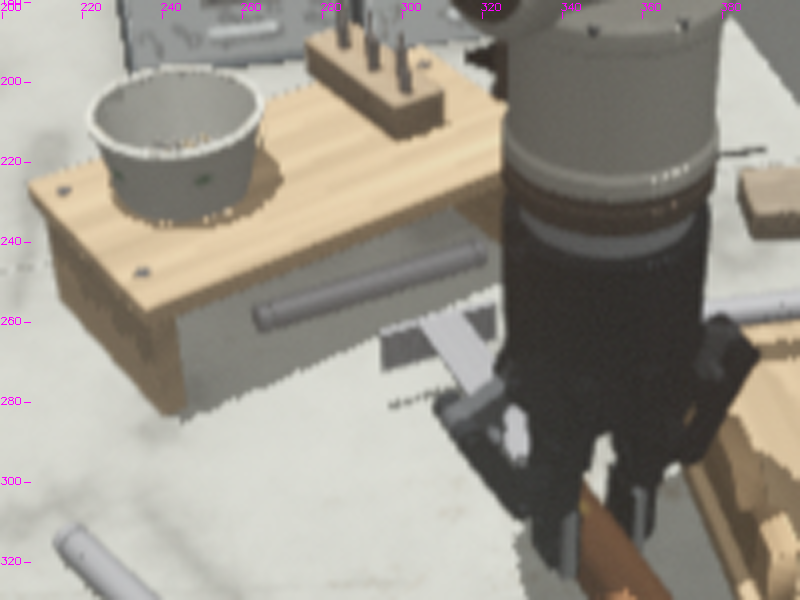

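View pics/t2c.png

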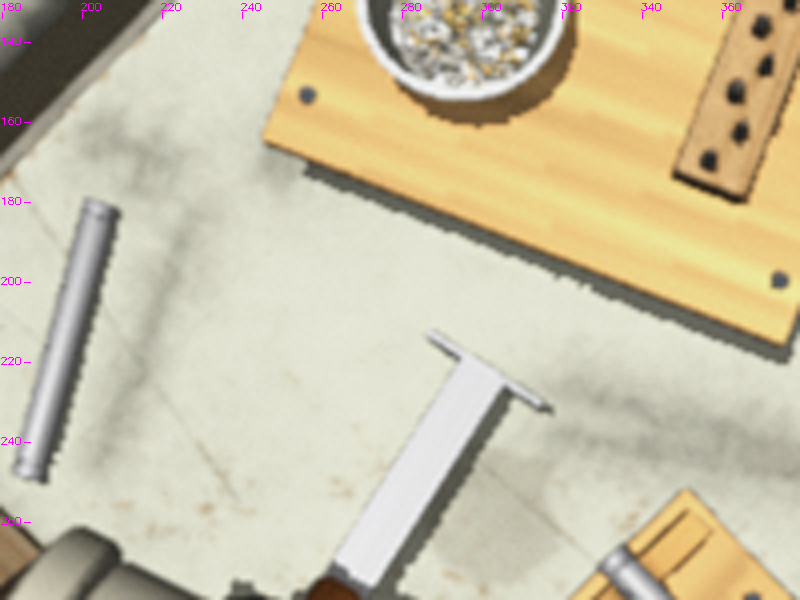

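```bash
python3 - <<'E'
from m import *
s=lambda x,y:(200+x/4-.5,180+y/4-.5)
t=lambda x,y:(180+x/4-.5,130+y/4-.5)
print('topcorner L',tri(s(382,333),t(430,332)))
print('shank/blade',tri(s(440,318),t(484,352)))
a,b=pl('top',*t(430,332),.05),pl('top',*t(552,410),.05);m,_=seg(a,b,'blade')
print(m+np.array([.1595,0,0])*0)
a,b=pl('scene',*s(254,320),.008),pl('scene',*s(487,250),.008);seg(a,b,'lost')
print('front edge at z62 bottom')
E
```

```text
topcorner L (array([ 0.6237, -0.1803,  0.0473]), np.float64(0.0009639190917239159))
shank/blade (array([ 0.6116, -0.2054,  0.0448]), np.float64(0.007953953384358838))
blade [ 0.6062 -0.2063  0.05  ] len 0.06313828588874151 ang -124.04050515971313
[ 0.6062 -0.2063  0.05  ]
lost [ 0.6797 -0.2537  0.008 ] len 0.13371489199796724 ang -121.64354806326902
front edge at z62 bottom
```

Call:
apply_moves(steps=[[[15,-10,0],[0,0,0]],[[15,-10,0],[0,0,0]],[[15,-10,0],[0,0,0]],[[15,-10.5,0],[0,0,0]],[[15,-10.5,0],[0,0,0]],[[16,-10.5,0],[0,0,0]],[[0,0,0],[0,0,0]]])

```text
time: 5.65
position: [0.5682, -0.1786, 0.0331]
orientation: [2.775, 1.467, 0.002]
wrist_force: [-0.8, 0.0, -0.9]
finger_gap: 0.023
```

```bash
python3 - <<'E'
from m import *
for n in('scene',):
    im=arm.read_camera(n);cv2.imwrite(f'pics/{n}3.png',im[:,:,::-1])
crop('scene','pics/scene3.png',200,180,200,150,'pics/s3c.png')
E
```

```text
(no output)
```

View pics/s3c.png

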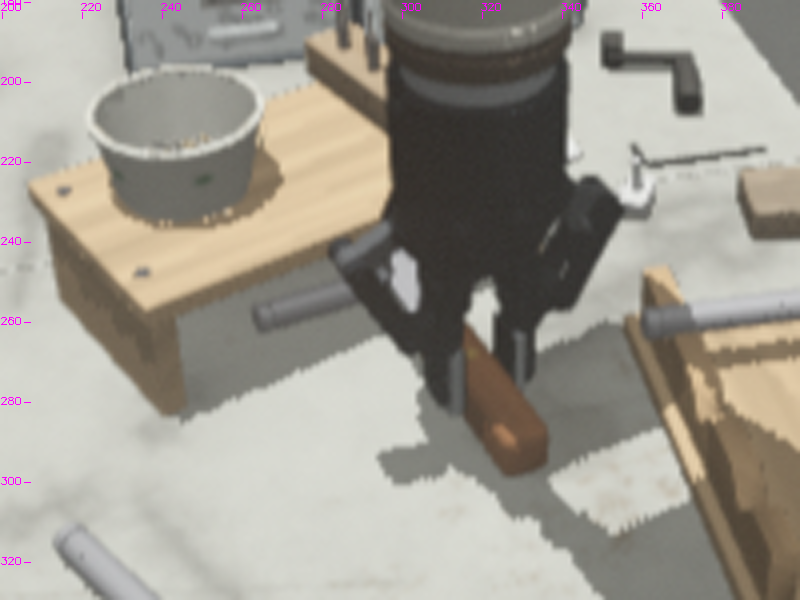

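Call:
apply_moves(steps=[[[0,0,-8],[0,0,0]],[[0,0,-8],[0,0,0]],[[0,0,-6],[0,0,0]],[[0,0,-3],[0,0,0]],[[0,0,0],[0,0,0]]])

```text
time: 6.2
position: [0.5652, -0.1764, 0.0081]
orientation: [-2.775, -1.466, 0.003]
wrist_force: [-8.3, 3.5, 11.7]
finger_gap: 0.0224
```

Call:
apply_moves(steps=[[[0,0,0],[0,0,0]],[[0,0,0],[0,0,0]]])

```text
time: 6.4
position: [0.5652, -0.1764, 0.0081]
orientation: [-2.775, -1.466, 0.003]
wrist_force: [-7.5, 3.6, 11.4]
finger_gap: 0.0229
```

```bash
python3 - <<'E'
from m import *
s=arm.observe();print(s['position'],s['wrist_force'],s['ft_torque'])
for n in('scene',):
    im=arm.read_camera(n);cv2.imwrite(f'pics/{n}4.png',im[:,:,::-1])
crop('scene','pics/scene4.png',200,180,200,150,'pics/s4c.png')
E
```

```text
[ 0.5652 -0.1764  0.0081] [-7.4502  3.565  11.3697] [ 0.5084  1.039  -0.0104]
```

View pics/s4c.png

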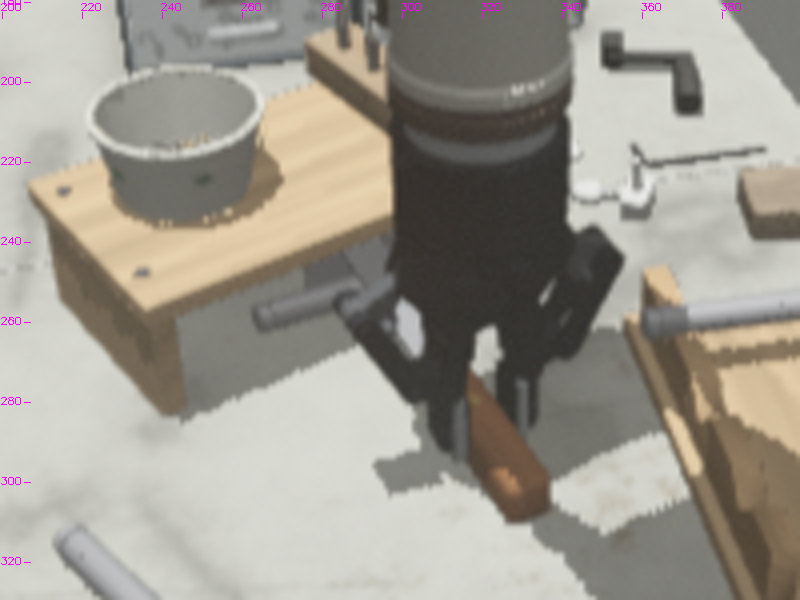

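Call:
apply_moves(steps=[[[0,0,1],[0,0,0]],[[0,0,0],[0,0,0]]])

```text
time: 6.65
position: [0.5661, -0.177, 0.0082]
orientation: [2.778, 1.467, 0.0]
wrist_force: [0.3, 1.1, -0.7]
finger_gap: 0.0225
```

Call:
apply_moves(steps=[[[-5,3.4,0],[0,0,0]],[[-5,3.4,0],[0,0,0]],[[-5,3.4,0],[0,0,0]],[[-6.6,4.5,0],[0,0,0]],[[-6.6,4.5,0],[0,0,0]],[[-6.6,4.5,0],[0,0,0]],[[-6.6,4.5,0],[0,0,0]],[[-6.6,4.5,0],[0,0,0]],[[-6.6,4.5,0],[0,0,0]],[[-5,3.4,0],[0,0,0]]])

```text
time: 7.65
position: [0.506, -0.1361, 0.0083]
orientation: [-2.778, -1.467, 0.0]
wrist_force: [0.7, -0.0, -1.0]
finger_gap: 0.0225
```

```bash
python3 - <<'E'
from m import *
for n in('scene','top'):
    im=arm.read_camera(n);cv2.imwrite(f'pics/{n}5.png',im[:,:,::-1])
crop('scene','pics/scene5.png',200,180,200,150,'pics/s5c.png')
crop('top','pics/top5.png',180,130,200,150,'pics/t5c.png')
E
```

```text
(no output)
```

View pics/s5c.png

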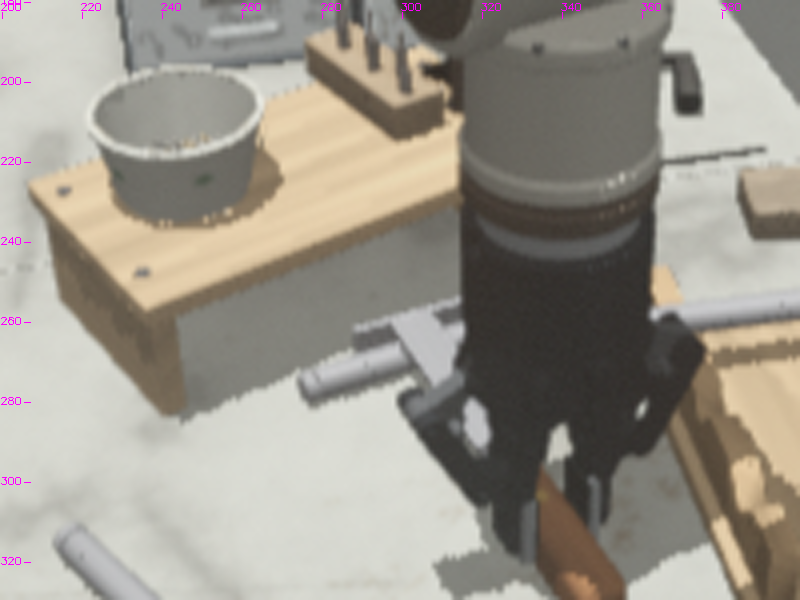

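View pics/t5c.png

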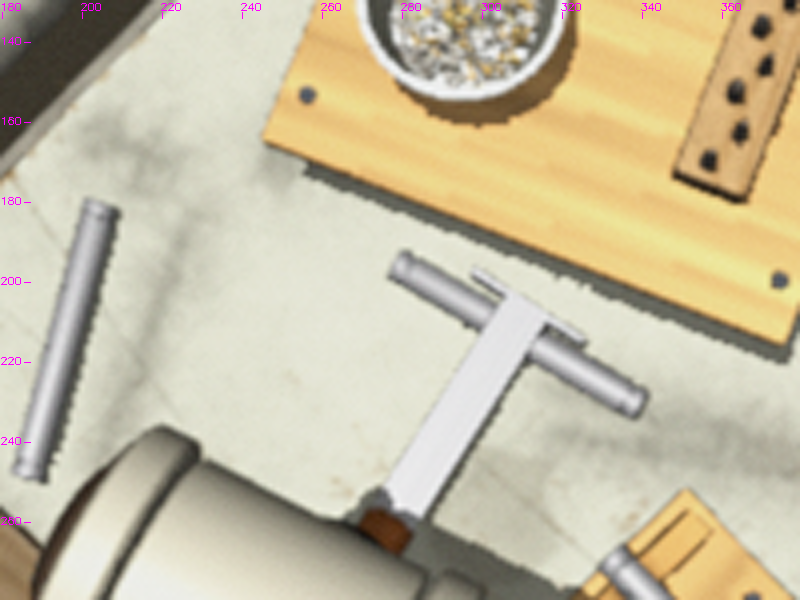

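Call:
apply_moves(steps=[[[-5,3.4,0],[0,0,0]],[[-6.6,4.5,0],[0,0,0]],[[-6.6,4.5,0],[0,0,0]],[[-6.6,4.5,0],[0,0,0]],[[-5,3.4,0],[0,0,0]],[[-3.3,2.2,0],[0,0,0]],[[-2.5,1.7,0],[0,0,0]],[[-1.5,1,0],[0,0,0]],[[0,0,0],[0,0,0]]])

```text
time: 8.65
position: [0.4692, -0.1112, 0.0082]
orientation: [-2.778, -1.467, 0.001]
wrist_force: [-0.5, 0.3, 0.1]
finger_gap: 0.0227
```

```bash
python3 - <<'E'
from m import *
for n in('scene','top'):
    im=arm.read_camera(n);cv2.imwrite(f'pics/{n}6.png',im[:,:,::-1])
crop('scene','pics/scene6.png',200,180,200,150,'pics/s6c.png')
crop('top','pics/top6.png',180,130,200,150,'pics/t6c.png')
E
```

```text
(no output)
```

View pics/t6c.png

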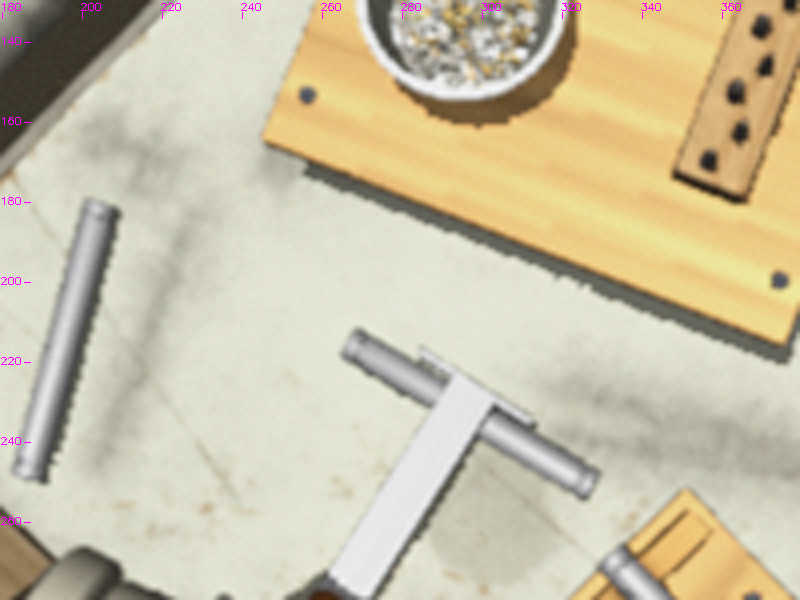

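Call:
apply_moves(steps=[[[0,0,8],[0,0,0]],[[0,0,10],[0,0,0]],[[0,0,10],[0,0,0]],[[6,4,0],[0,0,4.4]],[[8,4,0],[0,0,4.4]],[[8,4,0],[0,0,4.4]],[[8,4,0],[0,0,4.4]],[[8,5,0],[0,0,4.4]],[[8,5,0],[0,0,4.4]],[[0,0,0],[0,0,0]]])

```text
time: 9.75
position: [0.5167, -0.0853, 0.0374]
orientation: [2.367, 2.063, 0.002]
wrist_force: [-0.2, -0.3, -1.5]
finger_gap: 0.0227
```

Call:
apply_moves(steps=[[[0,0,-8],[0,0,0]],[[0,0,-8],[0,0,0]],[[0,0,-6],[0,0,0]],[[0,0,-3],[0,0,0]],[[0,0,-2.5],[0,0,0]],[[0,0,0],[0,0,0]]])

```text
time: 10.35
position: [0.5155, -0.0855, 0.0087]
orientation: [-2.37, -2.062, 0.0]
wrist_force: [-0.9, -0.9, -0.9]
finger_gap: 0.0226
```

Call:
apply_moves(steps=[[[0,0,-0.8],[0,0,0]],[[0,0,0],[0,0,0]]])

```text
time: 10.55
position: [0.5158, -0.0855, 0.0082]
orientation: [2.369, 2.062, 0.001]
wrist_force: [-0.3, 0.3, -1.3]
finger_gap: 0.0224
```

Call:
apply_moves(steps=[[[0,0,0],[0,0,0]],[[0,0,0],[0,0,0]],[[0,0,0],[0,0,0]],[[0,0,0],[0,0,0]]], gripper=0.1)

```text
time: 10.95
position: [0.5156, -0.0854, 0.0081]
orientation: [2.37, 2.062, 0.0]
wrist_force: [-0.6, 0.5, 0.3]
finger_gap: 0.0384
```

Call:
apply_moves(steps=[[[0,0,10],[0,0,0]],[[0,0,25],[0,0,0]],[[0,0,35],[0,0,0]],[[0,0,35],[0,0,0]],[[0,0,0],[0,0,0]]])

```text
time: 11.45
position: [0.5195, -0.0869, 0.1194]
orientation: [2.362, 2.056, 0.008]
wrist_force: [0.8, -1.3, 0.6]
finger_gap: 0.0384
```

```bash
python3 - <<'E'
from m import *
s=arm.observe(); print(s['position']); M=R.from_rotvec(s['orientation']).as_matrix();print(np.degrees(np.arctan2(M[1,0],M[0,0])),M[:,2],s['finger_gap'])
for n in('scene','top'):
    im=arm.read_camera(n);cv2.imwrite(f'pics/{n}7.png',im[:,:,::-1])
crop('scene','pics/scene7.png',200,180,240,180,'pics/s7c.png')
crop('top','pics/top7.png',180,130,200,150,'pics/t7c.png')
E
```

```text
[ 0.5195 -0.0869  0.1194]
82.07474349820484 [ 0.0106 -0.0044 -0.9999] 0.03837625745759047
```

View pics/t7c.png

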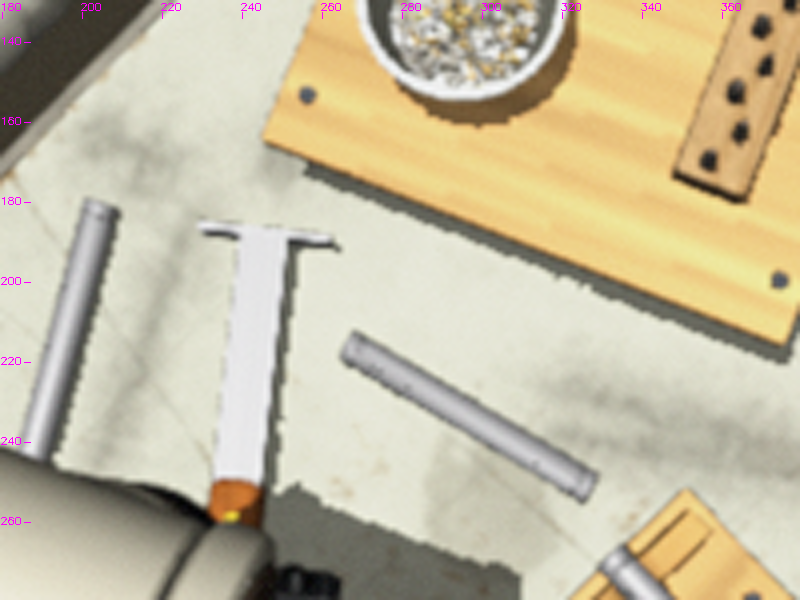

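View pics/s7c.png

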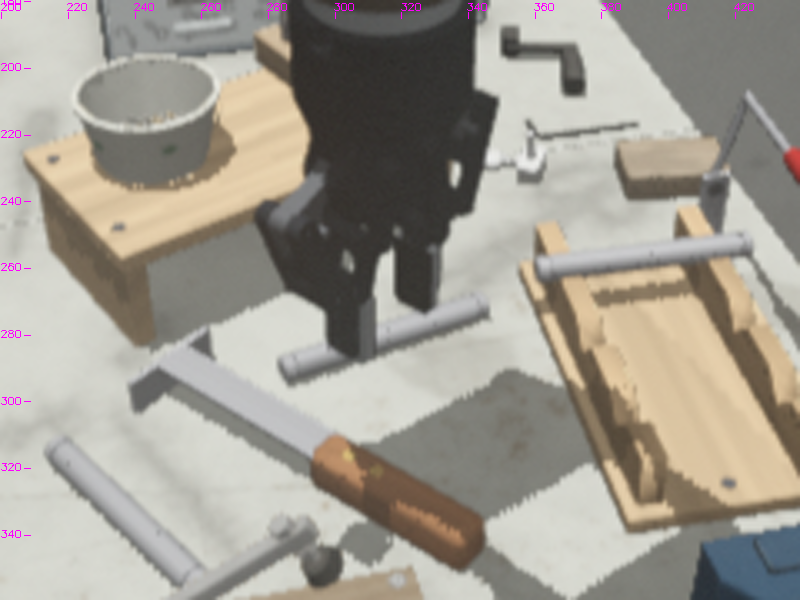

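```bash
cat > sp.py <<'E'
from m import *
def spindle(src,roi,n='top',z=.008,thr=25):
    im=cv2.imread(src).astype(int); b=im[...,0]
    x0,y0,x1,y1=roi; sub=im[y0:y1,x0:x1]
    # grey metal: low saturation (b-r>=-4) vs bench (greenish-beige)
    m=((sub[...,0]-sub[...,2])>-9).astype('u1')
    m=cv2.morphologyEx(m,cv2.MORPH_OPEN,np.ones((2,2),'u1'))
    c=max(cv2.findContours(m,0,2)[0],key=cv2.contourArea); r=cv2.minAreaRect(c)
    bp=cv2.boxPoints(r)+[x0,y0]; bp=sorted([tuple(p) for p in bp])
    return r,np.array(bp)
E
python3 - <<'E'
from sp import *
t=lambda x,y:(180+x/4-.5,130+y/4-.5)
seg(pl('top',*t(345,345),.008),pl('top',*t(593,490),.008),'lost manual')
s=lambda x,y:(200+x/3.333-.5,180+y/3.333-.5)
seg(pl('scene',*s(283,367),.008),pl('scene',*s(486,304),.008),'lost scene')
print(tri(s(283,367),t(345,345)),tri(s(486,304),t(593,490)))
for roi,src in (((260,205,335,262),'pics/top7.png'),((178,170,215,255),'pics/top0.png')):
    r,bp=spindle(src,roi); print(r); 
    c=np.array(r[0])+roi[:2]; print(pl('top',*c,.008)); P=[pl('top',*p,.008)[:2] for p in bp]; print(bp)
    print([np.linalg.norm(P[i]-P[j]) for i in range(4) for j in range(i)])
E
```

```text
lost manual [ 0.5886 -0.1954  0.008 ] len 0.13097780995596942 ang -121.74018327013502
lost scene [ 0.5886 -0.1974  0.008 ] len 0.12904569646419956 ang -123.39183857194007
(array([ 0.6222, -0.1402,  0.0114]), np.float64(0.0011418830909350078)) (array([ 0.5537, -0.2513,  0.0078]), np.float64(0.0010734255074884046))
((37.5797119140625, 29.508888244628906), (71.48171997070312, 8.273571968078613), 30.3236083984375)
[ 0.5874 -0.1969  0.008 ]
[[264.6401 220.0347]
 [268.8172 212.8931]
 [326.3422 256.1247]
 [330.5194 248.983 ]]
[np.float64(0.015104556396482923), np.float64(0.13030885096463965), np.float64(0.13125180193527214), np.float64(0.13119568069554427), np.float64(0.13039751065242533), np.float64(0.01507633059861461)]
((19.025907516479492, 45.901554107666016), (9.772542953491211, 71.56351470947266), 14.74356460571289)
[ 0.6258 -0.0146  0.008 ]
[[183.1943 249.2617]
 [192.6451 251.7487]
 [201.4067 180.0544]
 [210.8575 182.5415]]
[np.float64(0.017757179370130532), np.float64(0.130467141852548), np.float64(0.13185580962920884), np.float64(0.13149388307127818), np.float64(0.13046220548977158), np.float64(0.01786696115992291)]
```

Call:
apply_moves(steps=[[[5,-8,0],[0,0,-8.2]],[[5,-8,0],[0,0,-8.2]],[[5,-8,0],[0,0,-8.2]],[[5,-8,0],[0,0,-8.2]],[[5,-8,0],[0,0,-8.2]],[[5,-8,0],[0,0,-8.2]],[[5,-8,0],[0,0,-8.2]],[[5,-8,0],[0,0,-8.2]],[[5,-8,0],[0,0,-8.2]],[[5,-8,0],[0,0,-8.2]]], gripper=-0.1)

```text
time: 12.55
position: [0.5645, -0.1651, 0.1111]
orientation: [-3.14, 0.007, 0.005]
wrist_force: [0.3, -0.0, 0.1]
finger_gap: 0.0473
```

Call:
apply_moves(steps=[[[6,-10,-10],[0,0,-8.2]],[[5,-9,-20],[0,0,-8.2]],[[5,-6,-20],[0,0,-8.2]],[[5,-6,0],[0,0,-7.4]],[[0,0,0],[0,0,0]],[[0,0,0],[0,0,0]]])

```text
time: 13.15
position: [0.5859, -0.196, 0.0622]
orientation: [-3.021, 0.86, 0.003]
wrist_force: [0.9, 0.4, 0.9]
finger_gap: 0.0472
```

```bash
python3 - <<'E'
from m import *
s=arm.observe(); print(s['position'],s['q']); M=R.from_rotvec(s['orientation']).as_matrix();print(np.degrees(np.arctan2(M[1,0],M[0,0])),M[:,2],s['finger_gap'])
E
```

```text
[ 0.5859 -0.196   0.0622] [-0.5181  0.445   1.5979  0.0001  1.1004  0.0362]
-31.765690120261908 [-0.0015  0.0009 -1.    ] 0.04720224113181807
```

Call:
apply_moves(steps=[[[1,0,-15],[0,0,0]],[[1,-0.5,-15],[0,0,0]],[[0,0,-15],[0,0,0]],[[0,0,-9],[0,0,0]],[[0,0,-4.5],[0,0,0]],[[0,0,0],[0,0,0]]])

```text
time: 13.75
position: [0.5879, -0.1965, 0.0034]
orientation: [-3.02, 0.864, 0.003]
wrist_force: [-0.3, 0.1, 0.3]
finger_gap: 0.0467
```

Call:
apply_moves(steps=[[[0,0,0],[0,0,0]],[[0,0,0],[0,0,0]],[[0,0,0],[0,0,0]],[[0,0,0],[0,0,0]],[[0,0,0],[0,0,0]],[[0,0,0],[0,0,0]]], gripper=1, grip_force=40)

```text
time: 14.35
position: [0.5891, -0.1972, 0.0054]
orientation: [3.02, -0.864, 0.002]
wrist_force: [-1.2, 0.6, 6.0]
finger_gap: 0.0143
```

Call:
apply_moves(steps=[[[0,0,10],[0,0,0]],[[0,0,20],[0,0,0]],[[0,0,30],[0,0,0]],[[0,0,30],[0,0,0]],[[0,0,20],[0,0,0]],[[-10,-3,10],[0,0,-5]],[[-20,-6,0],[0,0,-5]],[[-20,-8,0],[0,0,-6]],[[-10,-5,0],[0,0,0]],[[0,0,0],[0,0,0]]])

```text
time: 15.35
position: [0.5275, -0.2193, 0.1243]
orientation: [-2.871, 1.275, 0.001]
wrist_force: [0.8, 0.2, -1.7]
finger_gap: 0.0141
```

```bash
cat > look.py <<'E'
from m import *
import sys
def look(k,*crops):
    s=arm.observe(); print(s['position'].round(4),'gap',s['finger_gap'].round(4),'F',s['wrist_force'].round(1)); M=R.from_rotvec(s['orientation']).as_matrix();print('jaw',np.degrees(np.arctan2(M[1,0],M[0,0])),M[:,2])
    for n in('scene','top'):
        im=arm.read_camera(n);cv2.imwrite(f'pics/{n}{k}.png',im[:,:,::-1])
    crop('scene',f'pics/scene{k}.png',*crops[0],f'pics/s{k}c.png')
    crop('top',f'pics/top{k}.png',*crops[1],f'pics/t{k}c.png')
E
python3 - <<'E'
from look import *
look(8,(200,150,280,210),(240,180,200,150))
E
```

```text
Traceback (most recent call last):
  File "look.py", line 4, in look
    s=arm.observe(); print(s['position'].round(4),'gap',s['finger_gap'].round(4),'F',s['wrist_force'].round(1)); M=R.from_rotvec(s['orientation']).as_matrix();print('jaw',np.degrees(np.arctan2(M[1,0],M[0,0])),M[:,2])
                                                        ^^^^^^^^^^^^^^^^^^^^^
AttributeError: 'float' object has no attribute 'round'
```

```bash
sed -i "s/s\['finger_gap'\].round(4)/s['finger_gap']/" look.py
python3 - <<'E'
from look import *
look(8,(200,150,280,210),(240,180,200,150))
E
```

```text
[ 0.5275 -0.2193  0.1243] gap 0.01406035951481085 F [ 0.8  0.2 -1.7]
jaw -47.88311870770182 [-0.0006  0.0004 -1.    ]
```

View pics/s8c.png

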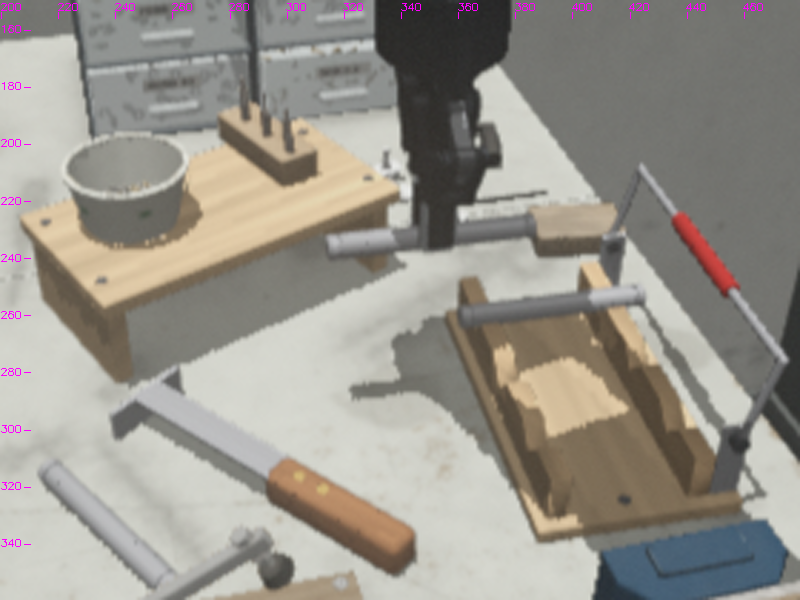

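View pics/t8c.png

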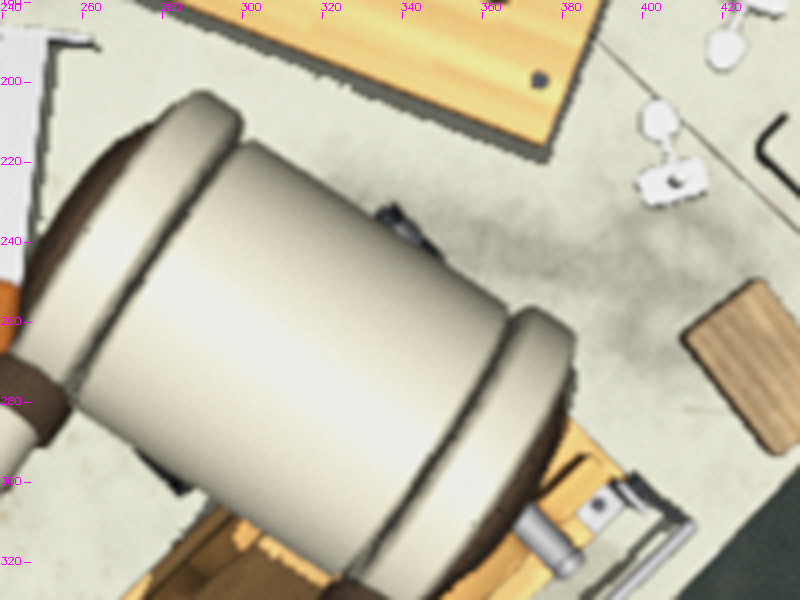

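```bash
python3 - <<'E'
from look import *
f=lambda x,y:(200+x/2.857-.5,150+y/2.857-.5)
a,b=pl('scene',*f(328,245),.128),pl('scene',*f(537,223),.128)
seg(a,b,'held')
t=np.radians(-47.9+90)
ax=np.array([np.cos(t),np.sin(t),0])
P=np.array([.5275,-.2193,.128])
for s in(-.065,.065): print(proj('scene',P+ax*s), f(328,245),f(537,223))
E
python3 - <<'E'
from h import *
crop('scene','pics/scene8.png',300,200,120,90,'pics/g.png')
E
```

```text
held [ 0.5282 -0.2211  0.128 ] len 0.13148355531898812 ang -138.56943302541939
[386.8482 227.955 ] (314.3057402870144, 235.25428771438573) (387.4593979698985, 227.55390269513475)
[314.5769 236.0779] (314.3057402870144, 235.25428771438573) (387.4593979698985, 227.55390269513475)
```

View pics/g.png

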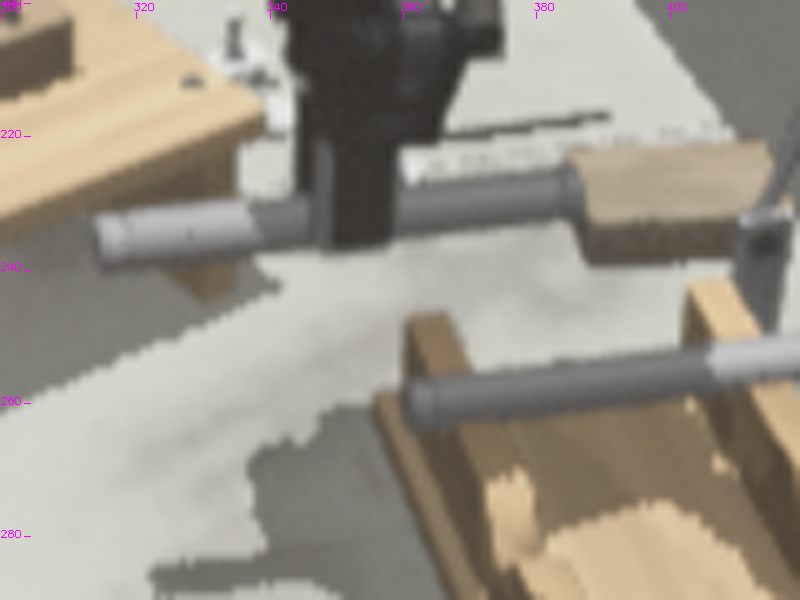

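Call:
apply_moves(steps=[[[-15,-4,0],[0,0,0]],[[-25,-6,0],[0,0,0]],[[-20,-5,0],[0,0,0]],[[-12,-3.5,0],[0,0,0]],[[0,0,-15],[0,0,0]],[[0,0,-20],[0,0,0]],[[0,0,-14],[0,0,0]],[[-6,-5.5,0],[0,0,0]],[[-6,-5.5,0],[0,0,0]],[[0,0,0],[0,0,0]]])

```text
time: 16.45
position: [0.4446, -0.2498, 0.0765]
orientation: [2.869, -1.277, 0.003]
wrist_force: [0.5, 0.2, -1.1]
finger_gap: 0.0143
```

```bash
python3 - <<'E'
from look import *
look(9,(320,190,160,120),(240,220,200,150))
E
```

```text
[ 0.4446 -0.2498  0.0765] gap 0.014300051214874201 F [ 0.5  0.2 -1.1]
jaw -47.98580789410332 [ 0.0011 -0.0014 -1.    ]
```

View pics/s9c.png

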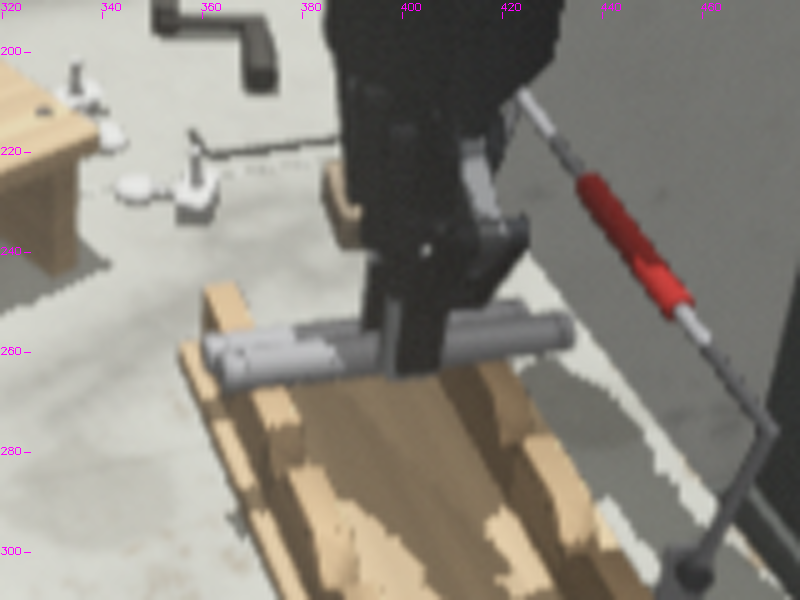

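Call:
apply_moves(steps=[[[-4,-2.5,0],[0,0,0]],[[-3.4,-2.5,0],[0,0,0]],[[0,0,-12],[0,0,0]],[[0,0,-10],[0,0,0]],[[0,0,-7],[0,0,0]],[[0,0,-4],[0,0,0]],[[0,0,0],[0,0,0]]])

```text
time: 17.25
position: [0.4366, -0.2528, 0.0415]
orientation: [-2.87, 1.276, 0.003]
wrist_force: [-0.1, -0.4, -1.4]
finger_gap: 0.0143
```

```bash
python3 - <<'E'
from look import *
look(10,(330,190,160,120),(240,220,200,150))
E
```

```text
[ 0.4366 -0.2528  0.0415] gap 0.014346987818207936 F [-0.1 -0.4 -1.4]
jaw -47.92584254525707 [-0.0014  0.0014 -1.    ]
```

View pics/s10c.png

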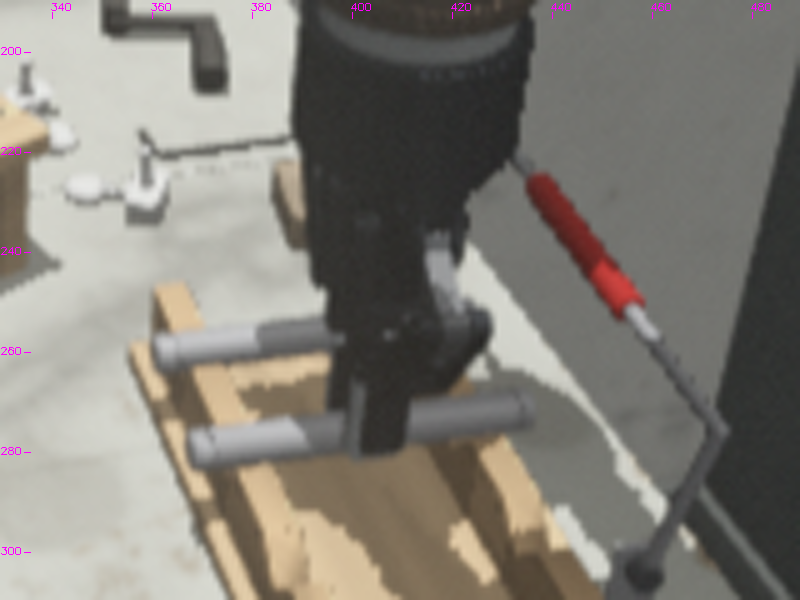

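Call:
apply_moves(steps=[[[1,-1.5,-1],[0,0,0]],[[0,0,-2],[0,0,0]],[[0,0,-1.5],[0,0,0]],[[0,0,0],[0,0,0]]])

```text
time: 17.75
position: [0.4389, -0.2557, 0.0408]
orientation: [2.87, -1.275, 0.001]
wrist_force: [-7.4, 5.7, 20.0]
finger_gap: 0.0141
```

Call:
apply_moves(steps=[[[-1.2,1.3,1],[0,0,0]],[[-1.2,1.3,0],[0,0,0]],[[0,0,0],[0,0,0]]])

```text
time: 18.05
position: [0.4365, -0.2531, 0.0397]
orientation: [2.87, -1.276, 0.004]
wrist_force: [1.4, -1.2, 2.1]
finger_gap: 0.014
```

Call:
apply_moves(steps=[[[0,0,-1.5],[0,0,0]],[[0,0,0],[0,0,0]]])

```text
time: 18.25
position: [0.437, -0.2536, 0.0387]
orientation: [2.87, -1.276, 0.005]
wrist_force: [1.6, -1.4, 5.9]
finger_gap: 0.014
```

Call:
apply_moves(steps=[[[0.2,-0.2,-0.8],[0,0,0]],[[0,0,0],[0,0,0]]])

```text
time: 18.45
position: [0.4371, -0.2537, 0.0385]
orientation: [2.87, -1.275, 0.004]
wrist_force: [-2.2, 0.4, 11.9]
finger_gap: 0.0142
```

Call:
apply_moves(steps=[[[0,0,0],[0,0,0]],[[0,0,0],[0,0,0]],[[0,0,0],[0,0,0]],[[0,0,0],[0,0,0]]], gripper=0.2)

```text
time: 18.85
position: [0.4355, -0.2521, 0.0362]
orientation: [-2.87, 1.276, 0.002]
wrist_force: [0.2, -0.1, 0.7]
finger_gap: 0.034
```

Call:
apply_moves(steps=[[[0,0,5],[0,0,0]],[[0,0,15],[0,0,0]],[[0,0,30],[0,0,0]],[[0,0,40],[0,0,0]],[[0,0,40],[0,0,0]],[[20,25,20],[0,0,0]],[[30,40,0],[0,0,0]],[[30,40,0],[0,0,0]],[[20,30,0],[0,0,0]],[[0,0,0],[0,0,0]]])

```text
time: 19.85
position: [0.5375, -0.1138, 0.187]
orientation: [-2.873, 1.268, -0.001]
wrist_force: [-0.9, -1.0, -0.3]
finger_gap: 0.0342
```

```bash
python3 - <<'E'
from look import *
look(11,(330,190,160,120),(240,220,200,150))
E
```

```text
[ 0.5375 -0.1138  0.187 ] gap 0.03418716022001022 F [-0.9 -1.  -0.3]
jaw -47.64964566601773 [ 0.0009  0.0012 -1.    ]
```

View pics/s11c.png

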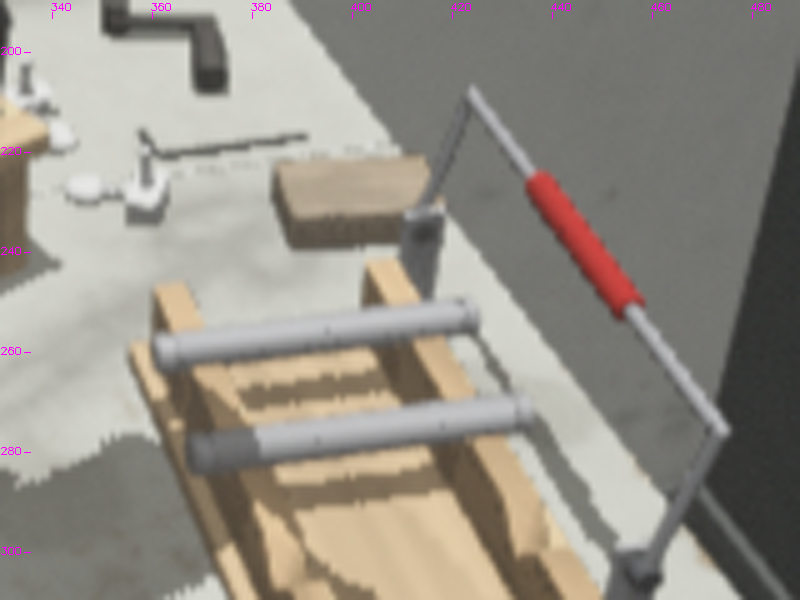

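View pics/t11c.png

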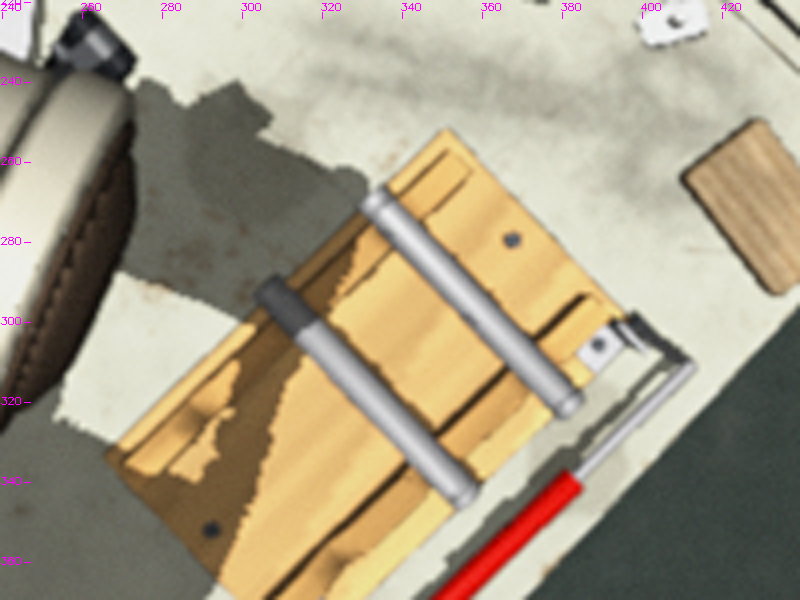

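```bash
python3 - <<'E'
from look import *
crop('top','pics/top6.png',170,170,60,90,'pics/l6.png')
t=lambda x,y:(180+x/4-.5,130+y/4-.5)
seg(pl('top',*t(100,200),.008),pl('top',*t(29,480),.008),'loose')
im=cv2.imread('pics/top6.png').astype(int)
for v in range(186,244,8):
    row=im[v,178:222]; print(v,[int(x[0]) for x in row], )
E
```

```text
loose [ 0.6286 -0.0121  0.008 ] len 0.13168891561572132 ang 164.95262765617616
186 [199, 198, 201, 202, 202, 200, 201, 201, 202, 200, 201, 201, 190, 187, 195, 205, 206, 206, 204, 203, 180, 142, 157, 186, 198, 197, 177, 153, 125, 85, 81, 154, 198, 201, 201, 201, 201, 200, 195, 194, 189, 189, 188, 188]
194 [201, 203, 203, 201, 202, 200, 197, 201, 200, 199, 200, 202, 202, 202, 199, 201, 204, 196, 168, 149, 166, 191, 205, 197, 178, 150, 117, 86, 80, 136, 188, 204, 202, 203, 198, 197, 193, 192, 192, 192, 190, 183, 181, 175]
202 [205, 203, 204, 205, 206, 208, 204, 207, 204, 207, 207, 208, 204, 207, 206, 207, 182, 146, 166, 199, 214, 203, 175, 144, 109, 78, 87, 157, 205, 204, 203, 205, 200, 196, 193, 193, 190, 189, 185, 180, 173, 166, 163, 162]
210 [206, 203, 201, 202, 203, 202, 200, 204, 206, 206, 207, 206, 205, 202, 177, 155, 180, 209, 217, 205, 172, 137, 104, 76, 85, 154, 199, 199, 197, 191, 190, 191, 199, 199, 195, 191, 186, 175, 166, 161, 157, 164, 179, 187]
218 [207, 205, 204, 207, 206, 206, 204, 204, 202, 203, 204, 192, 162, 161, 187, 216, 225, 198, 163, 131, 99, 72, 90, 158, 203, 205, 203, 199, 197, 193, 191, 184, 184, 182, 174, 166, 163, 163, 165, 170, 175, 181, 186, 189]
226 [203, 207, 206, 204, 202, 201, 203, 206, 201, 194, 171, 169, 198, 221, 224, 193, 158, 122, 88, 71, 93, 158, 205, 202, 200, 196, 190, 187, 182, 184, 179, 175, 169, 162, 158, 152, 155, 162, 174, 180, 182, 182, 190, 199]
234 [209, 206, 207, 205, 203, 205, 204, 192, 167, 176, 207, 230, 223, 190, 149, 114, 80, 73, 95, 152, 202, 202, 200, 201, 199, 194, 185, 180, 171, 164, 159, 157, 164, 172, 176, 176, 179, 183, 191, 192, 198, 202, 205, 207]
242 [204, 205, 204, 207, 208, 195, 170, 184, 217, 231, 219, 179, 141, 104, 76, 76, 105, 162, 206, 202, 197, 193, 189, 185, 179, 178, 172, 163, 162, 157, 165, 175, 182, 188, 189, 190, 195, 201, 205, 207, 208, 209, 206, 206]
```

View pics/l6.png

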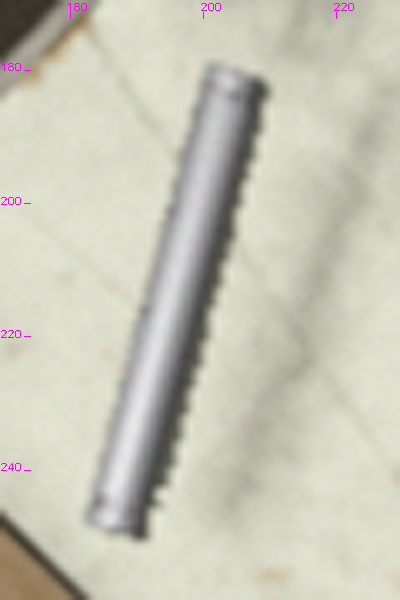

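```bash
python3 - <<'E'
from look import *
seg(pl('top',203,186,.008),pl('top',188,242,.008),'ax'); print(pl('top',195.2,214.6,.008),pl('top',204,179.3,.008),pl('top',186.3,250,.008))
E
```

```text
ax [ 0.6294 -0.0119  0.008 ] len 0.10571241102146144 ang 164.18776141822318
[ 0.6282 -0.0113  0.008 ] [ 0.6926 -0.0283  0.008 ] [0.5641 0.0058 0.008 ]
```

Call:
apply_moves(steps=[[[13,14.5,0],[0,0,-8.2]],[[13,14.5,0],[0,0,-8.2]],[[13,14.5,0],[0,0,-8.2]],[[13,14.5,0],[0,0,-8.2]],[[13,14.5,0],[0,0,-8.2]],[[13,14.5,0],[0,0,-8.2]],[[13,14.5,0],[0,0,-8.1]],[[0,0,-40],[0,0,0]],[[0,0,-30],[0,0,0]],[[0,0,0],[0,0,0]]], gripper=-0.1)

```text
time: 20.95
position: [0.6228, -0.0166, 0.1114]
orientation: [1.901, -2.492, -0.012]
wrist_force: [-1.5, 1.2, 0.2]
finger_gap: 0.0468
```

Call:
apply_moves(steps=[[[0,0,0],[0,0,0]]])

```text
time: 21.05
position: [0.6266, -0.0171, 0.117]
orientation: [1.905, -2.497, -0.001]
wrist_force: [0.2, -0.2, 0.6]
finger_gap: 0.0468
```

```bash
python3 - <<'E'
from look import *
look(12,(190,220,160,120),(170,160,160,120))
E
```

```text
[ 0.6266 -0.0171  0.117 ] gap 0.04682260880005296 F [ 0.2 -0.2  0.6]
jaw -105.3212126651383 [-0.0008  0.     -1.    ]
```

View pics/s12c.png

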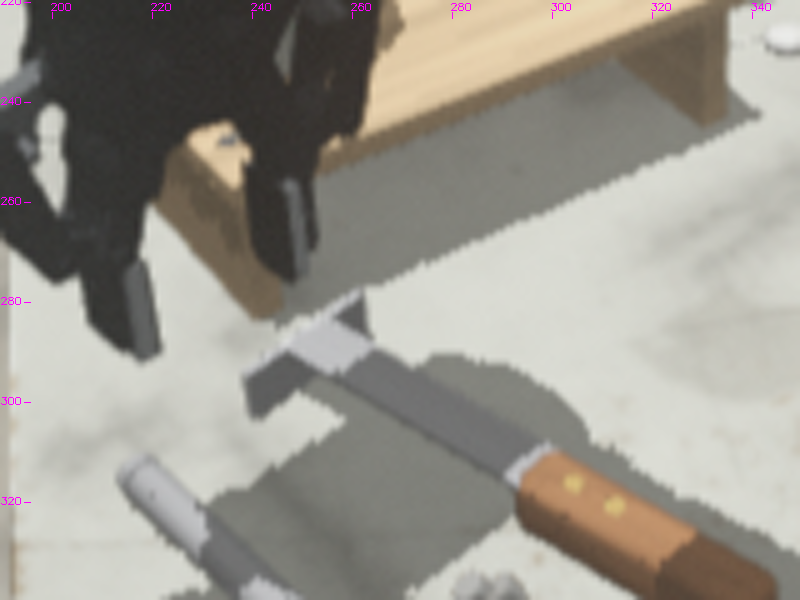

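Call:
apply_moves(steps=[[[1,3,-30],[0,0,0]],[[1,2.5,-30],[0,0,0]],[[0,0,-25],[0,0,0]],[[0,0,-15],[0,0,0]],[[0,0,-9],[0,0,0]],[[0,0,-4],[0,0,0]],[[0,0,0],[0,0,0]],[[0,0,0],[0,0,0]]])

```text
time: 21.95
position: [0.63, -0.0108, 0.0051]
orientation: [-1.906, 2.495, -0.003]
wrist_force: [0.2, 0.2, 0.1]
finger_gap: 0.0474
```

Call:
apply_moves(steps=[[[-1,-0.5,-1.5],[0,0,0]],[[0,0,0],[0,0,0]],[[0,0,0],[0,0,0]],[[0,0,0],[0,0,0]],[[0,0,0],[0,0,0]],[[0,0,0],[0,0,0]],[[0,0,0],[0,0,0]]], gripper=1, grip_force=40)

```text
time: 22.65
position: [0.6282, -0.0111, 0.0028]
orientation: [-1.907, 2.496, -0.001]
wrist_force: [-2.3, -0.7, 5.9]
finger_gap: 0.0142
```

Call:
apply_moves(steps=[[[0,0,10],[0,0,0]],[[0,0,20],[0,0,0]],[[0,0,35],[0,0,0]],[[0,0,35],[0,0,0]],[[-10,-10,30],[0,0,0]],[[-20,-20,20],[0,0,8.2]],[[-20,-20,0],[0,0,8.2]],[[-20,-20,0],[0,0,8.2]],[[-20,-20,0],[0,0,8.2]],[[-20,-20,0],[0,0,8.2]]])

```text
time: 23.65
position: [0.5168, -0.1214, 0.1521]
orientation: [-2.666, 1.662, 0.001]
wrist_force: [0.3, 0.1, -1.4]
finger_gap: 0.0145
```

Call:
apply_moves(steps=[[[-20,-14,0],[0,0,8.3]],[[-25,-17,0],[0,0,8.3]],[[-25,-17,0],[0,0,0]],[[-20,-14,-10],[0,0,0]],[[-12,-9,-20],[0,0,0]],[[0,0,-25],[0,0,0]],[[0,0,-20],[0,0,0]],[[0,0,0],[0,0,0]],[[0,0,0],[0,0,0]]])

```text
time: 24.55
position: [0.4159, -0.1918, 0.0775]
orientation: [-2.874, 1.268, 0.001]
wrist_force: [1.0, -0.2, -1.5]
finger_gap: 0.0143
```

```bash
python3 - <<'E'
from look import *
look(13,(320,220,160,120),(240,220,200,150))
E
```

```text
[ 0.4159 -0.1918  0.0775] gap 0.014325960047376653 F [ 1.  -0.2 -1.5]
jaw -47.628857453203345 [-0.0003  0.0004 -1.    ]
```

View pics/s13c.png

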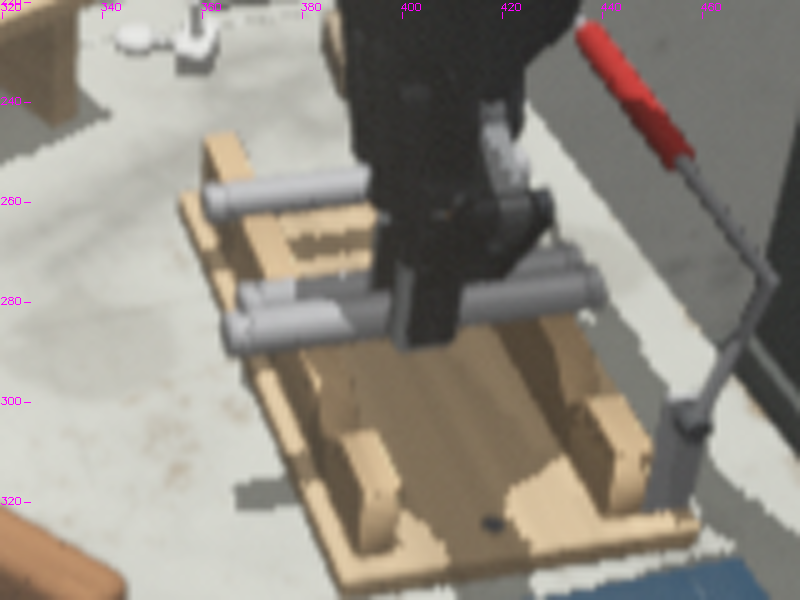

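```bash
python3 - <<'E'
from look import *
f=lambda x,y:(320+x/5-.5,220+y/5-.5)
seg(pl('scene',*f(224,333),.082),pl('scene',*f(606,287),.082),'held')
f=lambda x,y:(330+x/5-.5,190+y/5-.5)
seg(pl('scene',*f(188,453),.041),pl('scene',*f(533,410),.041),'placed')
seg(pl('scene',*f(155,350),.041),pl('scene',*f(478,316),.041),'stored')
t=lambda x,y:(240+x/4-.5,220+y/4-.5)
seg(pl('top',*t(258,283),.041),pl('top',*t(472,502),.041),'placed')
seg(pl('top',*t(366,192),.041),pl('top',*t(577,410),.041),'stored')
E
```

```text
held [ 0.4151 -0.1948  0.082 ] len 0.1324455242776971 ang -138.9191612590096
placed [ 0.4381 -0.2557  0.041 ] len 0.13222800050249708 ang -138.4124058261155
stored [ 0.4762 -0.3023  0.041 ] len 0.13003037616641167 ang -139.46229019020484
placed [ 0.4388 -0.2519  0.041 ] len 0.13338143456486581 ang -136.99104489817276
stored [ 0.4774 -0.2996  0.041 ] len 0.13246009425994096 ang -137.35881994557477
```

Call:
apply_moves(steps=[[[-5,-4.5,0],[0,0,0]],[[-5,-4.5,0],[0,0,0]],[[-5,-4.5,0],[0,0,0]],[[-4.6,-4.2,0],[0,0,0]],[[0,0,-12],[0,0,0]],[[0,0,-12],[0,0,0]],[[0,0,-8],[0,0,0]],[[0,0,-3],[0,0,0]],[[0,0,0],[0,0,0]],[[0,0,0],[0,0,0]]])

```text
time: 25.65
position: [0.3965, -0.2097, 0.0422]
orientation: [2.874, -1.268, 0.0]
wrist_force: [-0.1, 0.5, -2.3]
finger_gap: 0.0142
```

Call:
apply_moves(steps=[[[0,0,-2],[0,0,0]],[[0,0,-1],[0,0,0]],[[0,0,0],[0,0,0]]])

```text
time: 25.95
position: [0.3964, -0.2097, 0.0392]
orientation: [2.874, -1.269, 0.0]
wrist_force: [-0.1, -0.2, -1.1]
finger_gap: 0.0141
```

Call:
apply_moves(steps=[[[0,0,-1.5],[0,0,0]],[[0,0,0],[0,0,0]]])

```text
time: 26.15
position: [0.3963, -0.2096, 0.0376]
orientation: [-2.874, 1.269, 0.0]
wrist_force: [-0.0, -0.6, -2.2]
finger_gap: 0.0139
```

Call:
apply_moves(steps=[[[0,0,-1],[0,0,0]],[[0,0,-0.5],[0,0,0]],[[0,0,0],[0,0,0]]])

```text
time: 26.45
position: [0.3963, -0.2097, 0.0362]
orientation: [2.874, -1.269, 0.0]
wrist_force: [-0.7, -0.1, -1.3]
finger_gap: 0.014
```

Call:
apply_moves(steps=[[[0,0,-0.8],[0,0,0]],[[0,0,0],[0,0,0]]])

```text
time: 26.65
position: [0.3964, -0.2098, 0.036]
orientation: [2.874, -1.268, -0.0]
wrist_force: [-2.9, 1.4, 5.1]
finger_gap: 0.0141
```

Contact with an even load; release and back off straight up.

Call:
apply_moves(steps=[[[0,0,0],[0,0,0]],[[0,0,0],[0,0,0]],[[0,0,0],[0,0,0]],[[0,0,0],[0,0,0]]], gripper=0.2)

```text
time: 27.05
position: [0.3963, -0.2097, 0.0354]
orientation: [2.874, -1.269, 0.0]
wrist_force: [0.9, 0.2, -0.3]
finger_gap: 0.0342
```

Call:
apply_moves(steps=[[[0,0,5],[0,0,0]],[[0,0,15],[0,0,0]],[[0,0,30],[0,0,0]],[[0,0,40],[0,0,0]],[[0,0,40],[0,0,0]],[[20,30,40],[0,0,0]],[[25,40,20],[0,0,0]],[[25,40,0],[0,0,0]],[[20,30,0],[0,0,0]],[[0,0,0],[0,0,0]]])

```text
time: 28.05
position: [0.4857, -0.0695, 0.2226]
orientation: [-2.876, 1.261, -0.001]
wrist_force: [0.3, -0.3, -0.3]
finger_gap: 0.0342
```

```bash
python3 - <<'E'
from look import *
look(14,(340,190,160,120),(240,220,200,150))
E
```

```text
[ 0.4857 -0.0695  0.2226] gap 0.0342359299402325 F [ 0.3 -0.3 -0.3]
jaw -47.346050331470906 [ 0.0013  0.0009 -1.    ]
```

View pics/s14c.png

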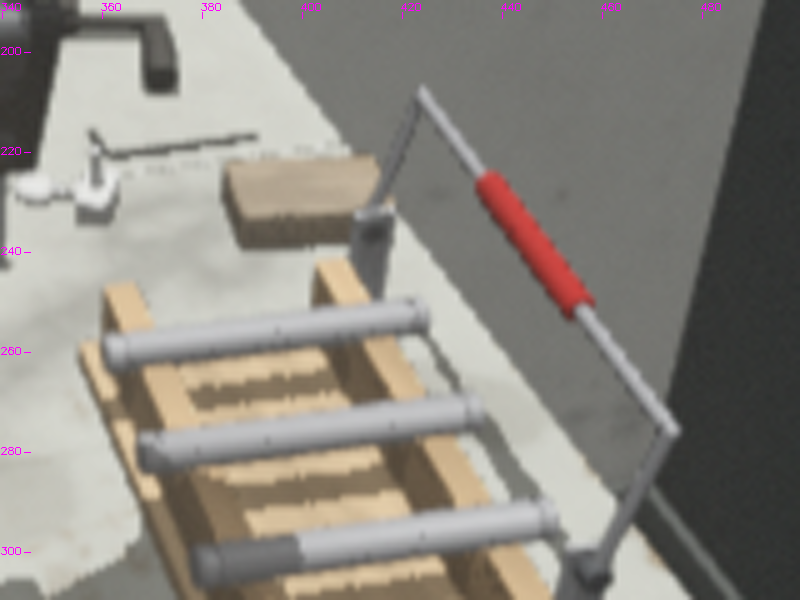

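View pics/t14c.png

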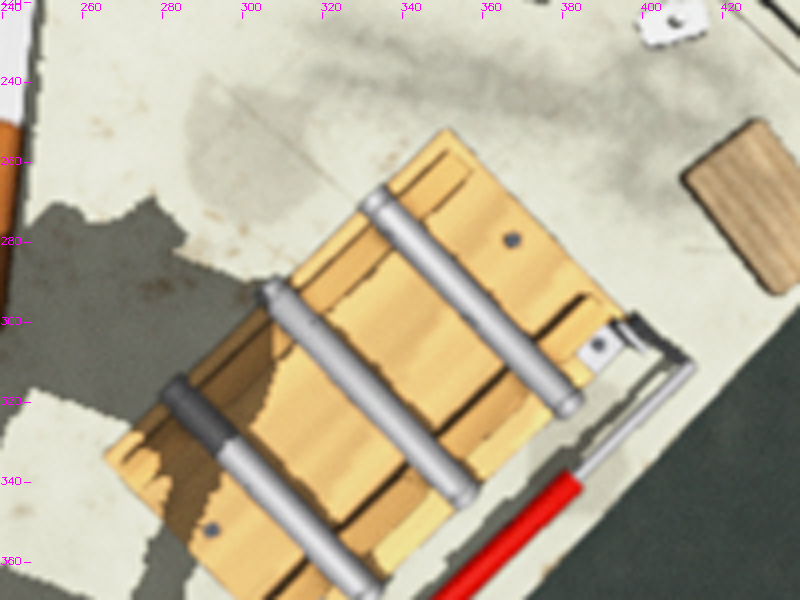

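Call:
apply_moves(steps=[[[-11,-19,0],[0,0,8.2]],[[-11,-19,0],[0,0,8.2]],[[-11,-19,0],[0,0,8.2]],[[-11,-19,0],[0,0,8.2]],[[-11,-19,0],[0,0,8.2]],[[-11,-19,0],[0,0,8.2]],[[-11,-19,0],[0,0,8.2]],[[-11,-19,0],[0,0,8.2]],[[-11,-19,0],[0,0,8.2]],[[-11,-19,0],[0,0,8.2]]], gripper=-0.1)

```text
time: 29.15
position: [0.3727, -0.2644, 0.2221]
orientation: [3.0, 0.934, -0.001]
wrist_force: [-0.2, 0.0, -0.2]
finger_gap: 0.0471
```

Call:
apply_moves(steps=[[[-12,-20,0],[0,0,7.4]],[[0,0,-25],[0,0,0]],[[0,0,-20],[0,0,0]],[[0,0,0],[0,0,0]],[[0,0,0],[0,0,0]]])

```text
time: 29.65
position: [0.3616, -0.2832, 0.1773]
orientation: [-2.936, -1.118, 0.001]
wrist_force: [0.2, 0.1, 0.3]
finger_gap: 0.0471
```

```bash
python3 - <<'E'
from look import *
look(15,(340,170,160,120),(260,260,200,150))
print(arm.observe()['q'])
rs={}
for n,lo in(('scene',400),('top',330)):
    im=cv2.imread(f'pics/{n}14.png');hsv=cv2.cvtColor(im,cv2.COLOR_BGR2HSV)
    m=(((hsv[...,0]<8)|(hsv[...,0]>172))&(hsv[...,1]>130)).astype('u1');m[:,:lo]=0
    if n=='scene': m[300:]=0
    c=max(cv2.findContours(m,0,2)[0],key=cv2.contourArea);mm=cv2.moments(m*0+cv2.drawContours(m*0,[c],-1,1,-1),True);rs[n]=(mm['m10']/mm['m00'],mm['m01']/mm['m00'])
print(rs,tri(rs['scene'],rs['top']))
E
```

```text
[ 0.3616 -0.2832  0.1773] gap 0.047123458583412485 F [0.2 0.1 0.3]
jaw 41.687916682639894 [-0.0005  0.0002 -1.    ]
[-0.9274 -0.0999  1.9685 -0.0001  1.2707 -1.6558]
{'scene': (446.0751445086705, 238.23699421965318), 'top': (365.60941828254846, 356.0415512465374)} (array([ 0.3835, -0.3033,  0.1158]), np.float64(0.0012719666946305753))
```

View pics/s15c.png

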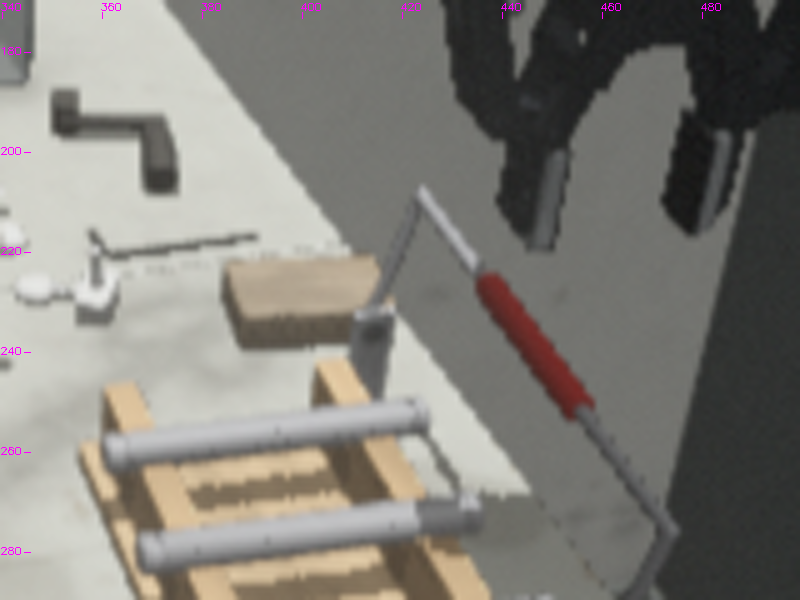

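View pics/t15c.png

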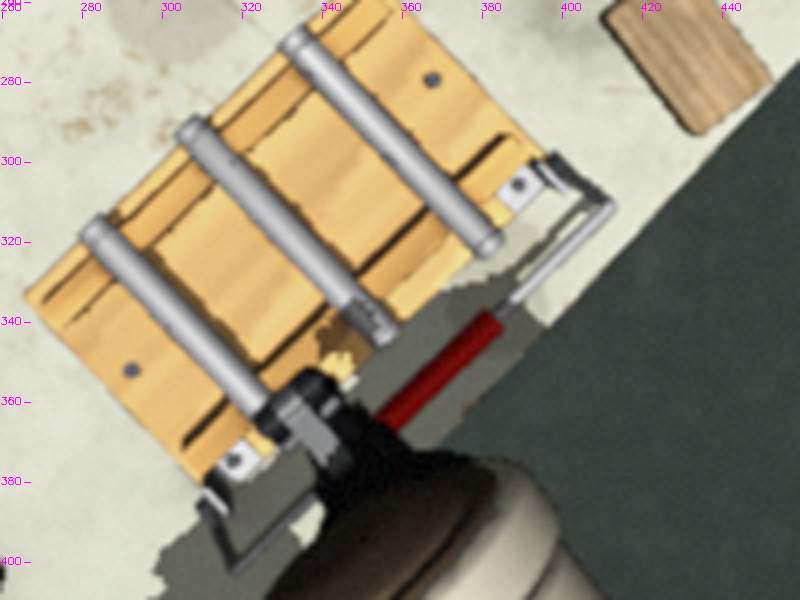

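Call:
apply_moves(steps=[[[3.5,1,-20],[0,0,0]],[[0,0,-20],[0,0,0]],[[0,0,-15],[0,0,0]],[[0,0,-10],[0,0,0]],[[0,0,-5],[0,0,0]],[[0,0,0],[0,0,0]]])

```text
time: 30.35
position: [0.3659, -0.2819, 0.1072]
orientation: [2.935, 1.12, -0.0]
wrist_force: [0.6, -0.2, 0.1]
finger_gap: 0.0468
```

Call:
apply_moves(steps=[[[0,0,0],[0,0,0]],[[0,0,0],[0,0,0]],[[0,0,0],[0,0,0]],[[0,0,0],[0,0,0]],[[0,0,0],[0,0,0]],[[0,0,0],[0,0,0]]], gripper=1, grip_force=25)

```text
time: 30.95
position: [0.3661, -0.2824, 0.1079]
orientation: [2.934, 1.12, 0.0]
wrist_force: [-0.1, 0.5, 6.3]
finger_gap: 0.011
```

```bash
python3 - <<'E'
import numpy as np
a=np.linspace(1.80,0,19); X=60-60*np.cos(a); z=60*np.sin(a)
for i in range(18): d=X[i+1]-X[i]; print(round(a[i+1],2),[round(-.742*d,1),round(-.67*d,1),round(z[i+1]-z[i],1)])
E
```

```text
1.7 [np.float64(4.4), np.float64(4.0), np.float64(1.1)]
1.6 [np.float64(4.4), np.float64(4.0), np.float64(0.5)]
1.5 [np.float64(4.4), np.float64(4.0), np.float64(-0.1)]
1.4 [np.float64(4.4), np.float64(4.0), np.float64(-0.7)]
1.3 [np.float64(4.3), np.float64(3.9), np.float64(-1.3)]
1.2 [np.float64(4.2), np.float64(3.8), np.float64(-1.9)]
1.1 [np.float64(4.1), np.float64(3.7), np.float64(-2.4)]
1.0 [np.float64(3.9), np.float64(3.5), np.float64(-3.0)]
0.9 [np.float64(3.6), np.float64(3.3), np.float64(-3.5)]
0.8 [np.float64(3.3), np.float64(3.0), np.float64(-4.0)]
0.7 [np.float64(3.0), np.float64(2.7), np.float64(-4.4)]
0.6 [np.float64(2.7), np.float64(2.4), np.float64(-4.8)]
0.5 [np.float64(2.3), np.float64(2.1), np.float64(-5.1)]
0.4 [np.float64(1.9), np.float64(1.7), np.float64(-5.4)]
0.3 [np.float64(1.5), np.float64(1.4), np.float64(-5.6)]
0.2 [np.float64(1.1), np.float64(1.0), np.float64(-5.8)]
0.1 [np.float64(0.7), np.float64(0.6), np.float64(-5.9)]
0.0 [np.float64(0.2), np.float64(0.2), np.float64(-6.0)]
```

Call:
apply_moves(steps=[[[4.4,4,1.1],[0,0,0]],[[4.4,4,0.5],[0,0,0]],[[4.4,4,-0.1],[0,0,0]],[[4.4,4,-0.7],[0,0,0]],[[4.3,3.9,-1.3],[0,0,0]],[[0,0,0],[0,0,0]]])

```text
time: 31.55
position: [0.3886, -0.2621, 0.1067]
orientation: [2.933, 1.12, 0.002]
wrist_force: [1.4, -4.2, 2.7]
finger_gap: 0.011
```

Call:
apply_moves(steps=[[[4.2,3.8,-1.9],[0,0,0]],[[4.1,3.7,-2.4],[0,0,0]],[[3.9,3.5,-3],[0,0,0]],[[3.6,3.3,-3.5],[0,0,0]],[[3.3,3,-4],[0,0,0]],[[0,0,0],[0,0,0]]])

```text
time: 32.15
position: [0.4076, -0.2442, 0.0911]
orientation: [2.935, 1.12, 0.002]
wrist_force: [1.9, -4.4, 1.0]
finger_gap: 0.0106
```

Call:
apply_moves(steps=[[[3,2.7,-4.4],[0,0,0]],[[2.7,2.4,-4.8],[0,0,0]],[[2.3,2.1,-5.1],[0,0,0]],[[1.9,1.7,-5.4],[0,0,0]],[[1.5,1.4,-5.6],[0,0,0]],[[0,0,0],[0,0,0]]])

```text
time: 32.75
position: [0.4183, -0.2339, 0.0655]
orientation: [-2.935, -1.12, -0.0]
wrist_force: [1.4, -5.0, 0.7]
finger_gap: 0.0108
```

```bash
python3 - <<'E'
from look import *
look(16,(340,200,160,120),(260,260,200,150))
E
```

```text
[ 0.4183 -0.2339  0.0655] gap 0.010768552148027535 F [ 1.4 -5.   0.7]
jaw 41.77209417170716 [-0.      0.0005 -1.    ]
```

View pics/s16c.png

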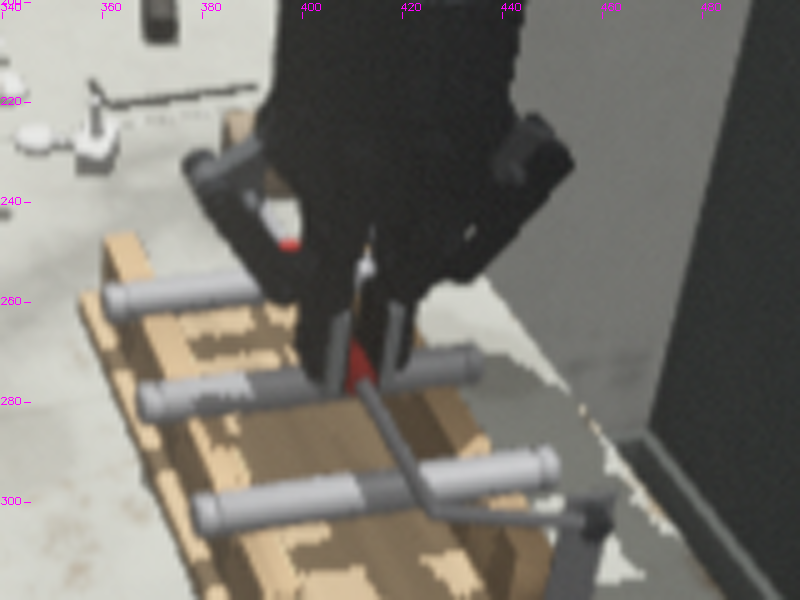

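Call:
apply_moves(steps=[[[1.1,1,-5.8],[0,0,0]],[[0.7,0.6,-5.9],[0,0,0]],[[0.2,0.2,-4],[0,0,0]],[[0,0,0],[0,0,0]]])

```text
time: 33.25
position: [0.4198, -0.2324, 0.0498]
orientation: [-2.935, -1.12, 0.001]
wrist_force: [-1.3, -4.0, 2.2]
finger_gap: 0.0107
```

Call:
apply_moves(steps=[[[0,0,-1],[0,0,0]],[[0,0,-1],[0,0,0]],[[0,0,0],[0,0,0]]])

```text
time: 33.55
position: [0.4199, -0.2324, 0.049]
orientation: [-2.934, -1.12, 0.001]
wrist_force: [-5.3, -2.0, 9.2]
finger_gap: 0.0107
```

Call:
apply_moves(steps=[[[0,0,-1.5],[0,0,0]],[[0,0,0],[0,0,0]]])

```text
time: 33.75
position: [0.42, -0.2325, 0.0488]
orientation: [-2.934, -1.12, 0.002]
wrist_force: [-9.5, 1.7, 22.6]
finger_gap: 0.0109
```

Call:
apply_moves(steps=[[[0,0,0],[0,0,0]],[[0,0,0],[0,0,0]],[[0,0,0],[0,0,0]],[[0,0,0],[0,0,0]]], gripper=0.4)

```text
time: 34.15
position: [0.4198, -0.2317, 0.0465]
orientation: [-2.934, -1.119, 0.0]
wrist_force: [0.2, -0.2, -0.7]
finger_gap: 0.0257
```

Call:
apply_moves(steps=[[[0,0,4],[0,0,0]],[[0,0,15],[0,0,0]],[[0,0,25],[0,0,0]],[[0,0,30],[0,0,0]],[[0,0,40],[0,0,0]],[[10,40,20],[0,0,0]],[[10,40,0],[0,0,0]],[[10,40,0],[0,0,0]],[[10,30,0],[0,0,0]],[[0,0,0],[0,0,0]]])

```text
time: 35.15
position: [0.4606, -0.0793, 0.1814]
orientation: [-2.932, -1.126, -0.001]
wrist_force: [0.6, -0.4, -0.1]
finger_gap: 0.0254
```

```bash
python3 - <<'E'
from look import *
look(17,(330,200,160,120),(250,230,200,150))
E
```

```text
[ 0.4606 -0.0793  0.1814] gap 0.025430236771348005 F [ 0.6 -0.4 -0.1]
jaw 42.02027985609722 [ 0.0004  0.0013 -1.    ]
```

View pics/s17c.png

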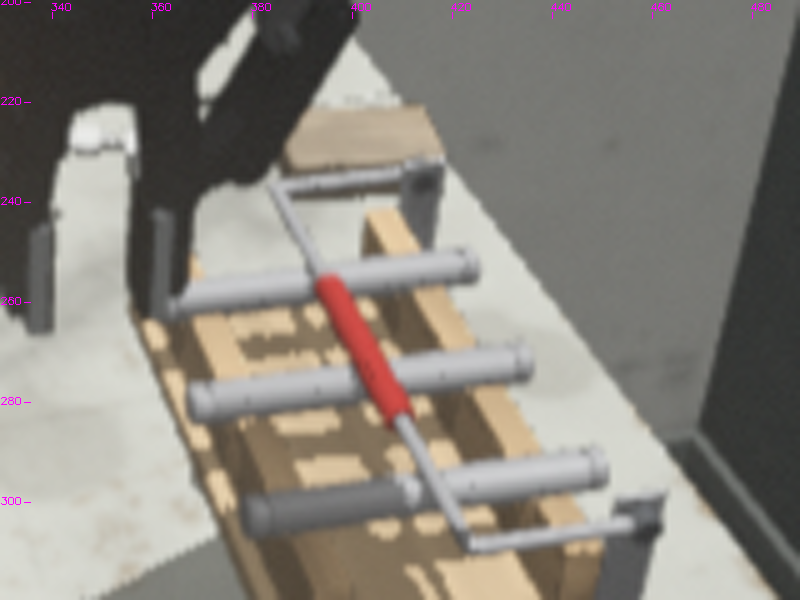

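View pics/t17c.png

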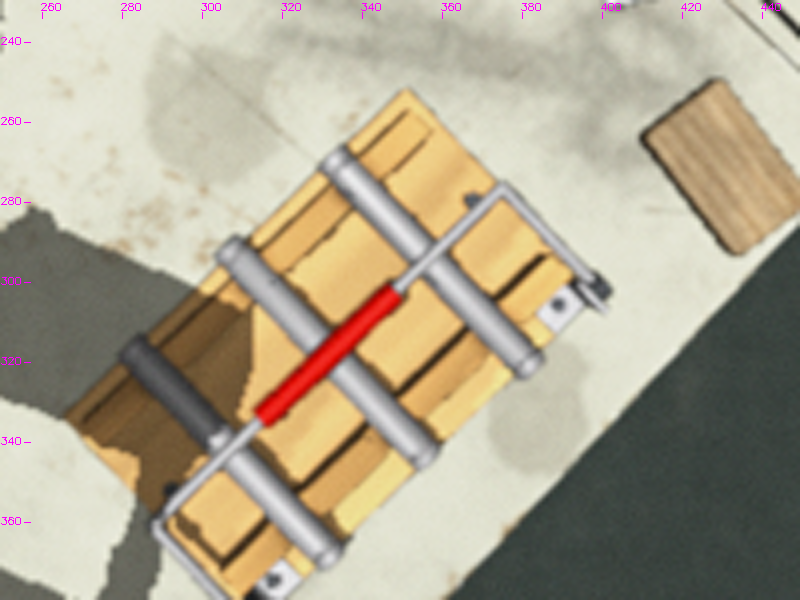

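```bash
python3 - <<'E'
from look import *
rs={}
for n,lo in(('scene',385),('top',300)):
    im=cv2.imread(f'pics/{n}17.png');hsv=cv2.cvtColor(im,cv2.COLOR_BGR2HSV)
    m=(((hsv[...,0]<8)|(hsv[...,0]>172))&(hsv[...,1]>130)).astype('u1');m[:,:lo]=0
    if n=='scene': m[300:]=0
    c=max(cv2.findContours(m,0,2)[0],key=cv2.contourArea);mm=cv2.moments(cv2.drawContours(m*0,[c],-1,1,-1),True);rs[n]=(mm['m10']/mm['m00'],mm['m01']/mm['m00'])
p,e=tri(rs['scene'],rs['top']);print(rs,p,e)
pt=pl('top',*rs['top'],.057);ps=pl('scene',*rs['scene'],.057);print(pt,ps)
o=(pt+ps)[:2]/2
t=np.radians(-137.9);X=np.array([np.cos(t),np.sin(t)]);Y=np.array([-X[1],X[0]])
def C(p): d=p[:2]-o; return (np.array([d@X,d@Y])*1e3).round(1)
T=lambda x,y:(250+x/4-.5,230+y/4-.5)
S=lambda x,y:(330+x/5-.5,200+y/5-.5)
for nm,a,b,s1,s2 in (('stored',(328,150),(533,370),None,(478,266)),('mid',(222,242),(431,462),(190,404),(531,362)),('n1',(126,343),(334,563),(245,517),(606,466))):
    q=[C(pl('top',*T(*a),.041)),C(pl('top',*T(*b),.041))]; print(nm,'top',q,(q[0]+q[1])/2)
    if s1:
        q=[C(pl('scene',*S(*s1),.041)),C(pl('scene',*S(*s2),.041))]; print(nm,'scene',q,(q[0]+q[1])/2)
f=lambda x,y:(330+x/5-.5,190+y/5-.5)
print('stored scene',C((pl('scene',*f(155,350),.041)+pl('scene',*f(478,316),.041))/2))
# bar corners
for nm,s,tt in(('corner-',(470,543),(157,524)),('corner+',(276,186),(502,186))): pp,ee=tri(S(*s),T(*tt));print(nm,C(pp),pp[2],ee)
E
```

```text
{'scene': (402.23121387283237, 269.514450867052), 'top': (331.65277777777777, 318.27777777777777)} [ 0.4388 -0.2531  0.0572] 0.0009570292368619559
[ 0.4393 -0.2529  0.057 ] [ 0.4385 -0.2535  0.057 ]
stored top [array([-63.7,  60.9]), array([67.5, 59.6])] [ 1.9  60.25]
mid top [array([-66.6,  -0.5]), array([65.6, -0.2])] [-0.5  -0.35]
mid scene [array([-63.3,   1.2]), array([67.2, -0.2])] [1.95 0.5 ]
n1 top [array([-63.6, -61.1]), array([ 68., -61.])] [  2.2  -61.05]
n1 scene [array([-61. , -59.5]), array([ 70.3, -59.2])] [  4.65 -59.35]
stored scene [ 5.2 61.5]
corner- [   0.7 -102.5] 0.05782731600604807 9.197726170249612e-05
corner+ [ -0.8 103.8] 0.05882082713597969 0.001688635943551506
```

View pics/scene17.png

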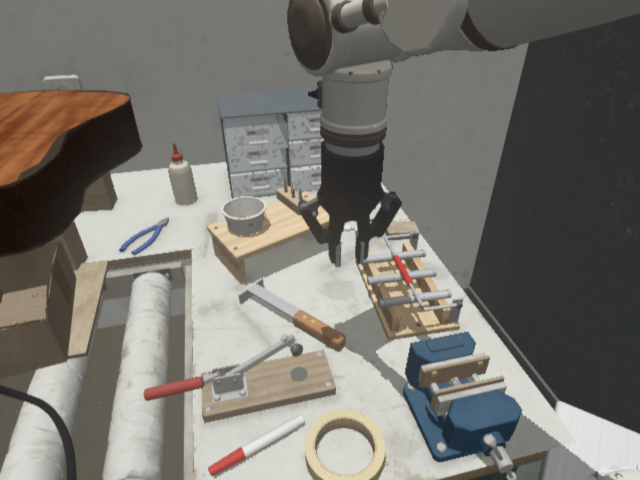

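View pics/top17.png

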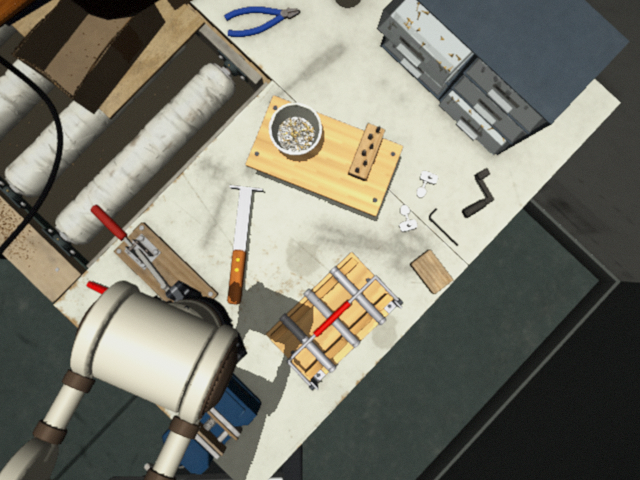

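The pictures show three spindles in the cradle and the keeper bar across them, with the red sleeve at about (332, 318) in the top view. The scraper lies flat at about (240, 245). The cup (297, 130), bit block (367, 150) and sanding block (432, 270) are where they were, and the arm is clear of everything.

```bash
python3 - <<'E'
from plant import arm
print(arm.sign_off())
E
```

```text
the job is handed in; nothing more can be done
None
```

The job is done and handed in at about 35 s of the 72 s allowed. I drew the lost spindle out with the scraper and laid the scraper flat on the bench. That spindle then went into the middle notch and the loose one into the y = -60 notch, and I swung the keeper down.

**Keeper:** its sleeve measured 57.2 mm above the bench from two views, which is where it lies when fully down. It also stopped firmly under about 20 N.

**Spindles:** all three look seated in both views. Along the rails, the middle spindle is about 1 mm off centre and the y = -60 one about 3 mm. The stored one, which I did not touch, also reads about 3 mm off.

**Left alone:** the cup, bit block and sanding block stand where they were, and the arm was clear of everything at hand-in.

**Disagreements:**
- My first estimate of the cradle's centre, taken from its board edges, was about 6 mm off what the rails and hinge showed. I placed the spindles near the rail-based centre, and the keeper's final position confirmed it.
- The first try at seating the middle spindle touched one side of its notch, at about 20 N. I shifted it about 3.5 mm before releasing it.
- The two cameras disagree by 2–3 mm on the spindles' positions along their axes.

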